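# Release a dead centrifuge's lid with the release pin

### The job

The microcentrifuge has lost its power with the lid locked. Take the lid-release pin from the bench stand and with its thin tip press the recessed release plunger in the sloping console, feeling for it and without forcing it, until the lid springs ajar; then swing the lid up until it is fully open. Hang the pin back in its own fork of the stand, and leave everything else on the bench where it is.

Things in the scene. Friction and masses are not known exactly. Their poses are not given: they have to be found in the camera images.
- centrifuge: Microcentrifuge, fixed, 240 deep (x) x 210 wide (y) x 150 mm high. Origin: centre of its underside; x points from the front (console, towards the robot) to the back (lid hinge), z up. Grey lid on top; before it a grey console slopes down to the front at 30 degrees from level, from height 106 at x = -55 to 68 at x = -120 mm. On it a black knob, 10 mm high, 48 mm to the right of the release hole.
- release_hole (a point): Centre of the mouth of the round release hole, 9 mm across, in the left part of the console (seen from the robot), flush with its surface. The frame's z axis is the hole's axis, pointing out of the console (30 degrees from vertical, leaning to the robot), x points up the slope. The sprung plunger fills the hole at a depth that differs each time, 7 to 13 mm below the surface.
- plunger (a joint): How far the plunger is pressed from its rest, m: 0 at rest, 0.007 at its hard stop. It is sprung: about 4 N to start it, rising to about 6 to 10 N where it lets the lid go, 4 to 5 mm in; it springs back when freed. Beyond the stop it does not give, and more than 30 N on the pin spoils the mechanism.
- lid (a joint): Lid angle, rad: 0 shut and locked, 1.35 fully open at its stop. When the plunger lets go, a spring lifts the lid to about 0.25; a stiff hinge then keeps it wherever it is left, and about 4 to 6 N upward at the lip swings it on.
- lid_lip (a point): Middle of the lower front edge of the lid's finger lip, a tongue 70 mm wide (y), 18 long and 9 thick jutting from the middle of the lid's front edge over the console, 185 mm from the hinge line; about 30 mm free under it when shut. Axes turn with the lid: x from lip to hinge, z out of the lid's top.
- lid_hinge (a point): Middle of the lid's hinge line, 130 mm above the bench; the line runs along y. Opening swings the lip up and back to the far side. With the lid shut the lip's lower edge lies 3 mm and the lid's underside 5 mm below the hinge line. A steel catch 18 mm wide hangs 25 mm below the middle of the underside, 150 mm from the hinge.
- pin: Lid-release pin, loose, about 70 g, metal, hanging upright by its collar in a fork, handle up. Origin: centre of the collar's underside; z runs along the pin to the handle's end. Collar 22 mm across, 5 thick; above it a ribbed round handle 16 across, up to z = 51 mm; below it a shaft 9 across down to z = -50 and a thin tip 4.5 across down to z = -75 mm.
- pin_tip (a point): End of the pin's thin tip, 75 mm below the collar's underside.
- pin_grip (a point): Point on the pin's axis in the handle, 28 mm above the collar's underside; a grip here keeps the fingertips clear of the collar.
- stand: Bench stand, fixed, base 120 x 300 x 12 mm; a bar along y at x = 25 mm carries three forks, 90 mm apart, open to the front (-x), tops 160 mm above the bench, slots 12 mm wide. Origin: centre of the underside. The collar sits at x = -20 mm behind a lip 3 mm high on the prong ends: lift 6 mm before moving forward, or lift straight out. The pin and two pipettes hang in the forks, in any order.
- pipette_a: White pipette hanging in a fork, 205 mm long, 27 mm across; its top is 80 mm above the fork. Origin: underside of its collar. Not to be disturbed.
- pipette_b: Grey pipette of the same size and shape in another fork. Origin: underside of its collar. Not to be disturbed.
- jar: Small jar with a green cap, 54 mm across, 75 mm high. Origin: centre of its underside. Not to be disturbed.
- reagent: Amber reagent bottle, 68 mm across, 150 mm high. Origin: centre of its underside. Not to be disturbed.
- wash: White bottle with a red cap, 70 mm across, 160 mm high. Origin: centre of its underside. Not to be disturbed.
- beaker: Glass beaker, 60 mm across, 85 mm high. Origin: centre of its underside. Not to be disturbed.
- cap: Blue screw cap lying open side up, 64 mm across, 24 mm high. Origin: centre of its underside. Not to be disturbed.
- tube_rack: Blue rack of small tubes, 70 x 120 mm, 47 mm high. Origin: centre of its underside. Not to be disturbed.
There are look-alikes about, which are no part of the job. There is more than one size of the pin; the one meant has the size given above.

How it is judged (in metres and radians):
On the way:
1. the plunger is pressed at least 4 mm with the pin (value of joint plunger above 0.004 m and contact force between pin and centrifuge above 1 N), for 0.05 s.
At the end, for the whole second after the job is handed in: the lid stands open at 1.2 rad or more, the plunger has sprung back to under 1 mm, and the pin hangs upright (within 0.15 rad) and still in the fork it came from, within 10 mm of its starting place (value of joint lid above 1.2 rad and value of joint plunger below 0.001 m and distance of pin from where it was at the start of the episode below 0.01 m and angle between pin's own z axis and vertical below 0.15 rad and linear speed of pin below 0.02 m/s); the robot touches nothing.
It fails at once if the pin bears on the centrifuge with more than 30 N (contact force between pin and centrifuge above 30 N).
It fails at once if a pipette, bottle, jar, beaker, cap or tube rack is shifted more than 30 mm (distance of any of pipette_a, pipette_b, jar, reagent, wash, beaker, cap, tube_rack from where it was at the start of the episode above 0.03 m).
It also fails if it takes over 64 s, if anything falls off the work surface, if the arm or the gripper's body presses on something with over 40 N, if the wrist force passes 120 N, or if a joint passes its speed limit or range.

### The arm

A 6-joint arm with a two-finger parallel gripper is mounted at the origin on the work surface. World frame = base frame: x ahead of the robot, y to its left, z up, the work surface at z = 0. Lengths are in mm, angles in rad, forces in N, time in s.
With the tool pointing down it reaches from about 350 to 775 mm from the base axis. Payload 5.5 kg.
Tool frame: the origin (TCP) lies between the finger pads; the fingertips stand 19 mm ahead of it and the grasp point (between the pads) is the TCP (env.finger_overhang is the distance from the TCP to the fingertips, in mm); z points along the fingers, y is the line along which they close (so a half turn about z gives the same grasp; the last joint's range is limited). The gripper opens to 85 mm and grips with 20 to 120 N. Pads are 22 mm wide; open, the fingers measure 114 mm over their backs; the gripper's body (76 mm by 85 mm) begins 54 mm behind the grasp point. The pads swing forward as they close: fully open they stand 13 mm farther back than shut.
Start: joints at [-1.299, 0.313, 0.046, 1.304, 0, 1.431], TCP at [230.149, -526.974, 250.323] pointing down, gripper open.
Joint ranges: [-2.76, 2.76], [-0.86, 1.69], [-1.03, 1.26], [-2.2, 2.34], [-1.47, 1.5], [-3.14, 3.14]. Speed limits (rad/s): [2.57, 2.57, 3.14, 3.14, 3.14, 3.14].

### API

Orientations are given as [roll, pitch, yaw] about the fixed x, y, z axes, in that order (R = Rz(yaw) Ry(pitch) Rx(roll)).
In Python, from bench import sense, camera, calibration, env, outline_of, pinpoint gives the robot as it stands.
- The arm moves only by the tool servo_tool, never from a script. Its argument "series" is text: rows parted by semicolons, each of 7 numbers parted by spaces: the shift along the tool's x, y, z each as a share of 250 mm, from -1 to 1, then the turn, a rotation vector about the tool's x, y, z each as a share of 90 degrees, from -1 to 1, then the opening, from 0 (shut) to 1 (fully open). In form: tx ty tz ax ay az hand; .... A call has exactly 10 rows; each row shifts and turns the commanded pose from where the row before left it, along the tool's axes as they then stand; what a row does not reach is not made up. A row lasts 1/12 s, in which the tool goes at most 41.7 mm and 7.16 degrees, less where a joint would pass 70% of its speed; a pose out of reach is approached as far as the arm can. A call with a number of a shift or a turn outside -1 to 1 is refused whole. A call with a gripper value outside its range is refused whole. The fingers move at their own pace and stop on an object; the grip force is fixed at half the most. Time passes only in rows, so rows that do not move let the fingers close, or fill a call up. It gives the time, the measured TCP pose, the force, the opening and the grip force at its end, in the units of the state.
- sense(): the state, without advancing time (a new reading comes with each control period).
- camera(name): name is "scene" or "top" or "wrist"; returns the picture (384x512x3 uint8, red, green, blue); there is no depth.
- calibration(name): a dict with "fx", "fy", "cx", "cy" (pixels), "T" (4x4, takes a point from camera to world coordinates); the wrist camera has in their place "tool_from_camera" (4x4, takes a point from camera to tool coordinates, whose origin is the TCP and whose axes are the flange's). Camera axes: x right, y down, z forward; pixel columns grow to the right and rows downward; lengths in mm; the calibration is good to about 2 mm. A picture is of the moment at which its call begins: read the wrist's pose just before it. calibration takes no time and is no camera call.
- env.sign_off(): hands the job in; it is judged then, once.
Trained networks look in the newest picture that a camera, given by its name, has taken for a name from the list of things; names that differ only in an ending like _2 or _b are one class to them, and where a whole thing is asked for, a point or a joint stands for the part that bears it (a point fixed in the world has none). Each returns a list of dicts, best first, with "conf" (0 to 1); they miss things now and then, are a little off and sometimes report something else, mostly with a low value. They report only what shows in the picture. A call takes as long as a camera call. They do not tell look-alikes from the thing itself.
- outline_of(camera, label): "region" (384x512 bool, what is visible of it) and "pixel" ([column, row] in pixels, amid what is visible of it).
- pinpoint(camera, label): "pixel" ([column, row] in pixels: a listed point, or the origin of a listed thing).
The state is a dict: "t": time; "q": joint angles; "qd": joint speeds; "effort": joint torques, N m; "tool_pos": TCP position; "tool_rot": TCP orientation; "force": force on the tool from outside, world axes, zero at the start; "wrist_torque": the same for the moment, N m; "width": finger opening in mm; "grasp_force": force on a finger pad.
Only numpy, scipy, OpenCV 4.12 (cv2) and the standard library are available. Lean on these libraries where they do the work, as an engineer would, in place of code of your own. Each camera call takes 0.05 s, during which the arm holds its last target. There are 200 camera calls.

## Working session

There is one attempt and no reset: what is moved stays moved. The work goes in short steps, Python scripts to look and compute and a tool call to move; the robot and the scene stay as the last step left them, time stands still between calls to the robot, and variables do not carry over. Pictures are saved under pics/ and viewed, at most 10 in all, crops included, and the job is handed in when it is done.

Besides the shell and the picture viewer there is one more tool, called after "Request:" as name(argument=value, ...) on one line, values as JSON. servo_tool: Moves the arm, as the interface text tells. Its arguments: {"type":"object","properties":{"series":{"type":"string"}},"required":["series"]}

```bash
mkdir -p pics; ls; cat > h.py <<'E'
import numpy as np,cv2
from scipy.spatial.transform import Rotation as R
from bench import sense,camera,calibration,env,outline_of,pinpoint
def save(n,img): cv2.imwrite(f'pics/{n}.png',img[:,:,::-1])
def cam(name,s=None):
    c=calibration(name)
    if 'T' in c: T=np.array(c['T'])
    else:
        s=s or sense(); W=np.eye(4); W[:3,:3]=R.from_euler('xyz',s['tool_rot']).as_matrix(); W[:3,3]=s['tool_pos']
        T=W@np.array(c['tool_from_camera'])
    return c,T
def ray(ct,px):
    c,T=ct; d=np.array([(px[0]-c['cx'])/c['fx'],(px[1]-c['cy'])/c['fy'],1.]); d=T[:3,:3]@d
    return T[:3,3],d/np.linalg.norm(d)
def tri(rays):
    A=np.zeros((3,3));b=np.zeros(3)
    for o,d in rays: P=np.eye(3)-np.outer(d,d);A+=P;b+=P@o
    x=np.linalg.solve(A,b); return x,[float(np.linalg.norm((np.eye(3)-np.outer(d,d))@(x-o))) for o,d in rays]
def proj(ct,p):
    c,T=ct; q=np.linalg.inv(T)@np.append(p,1); return np.array([c['fx']*q[0]/q[2]+c['cx'],c['fy']*q[1]/q[2]+c['cy']])
def atz(r,z): o,d=r; return o+d*(z-o[2])/d[2]
E
python3 - <<'E'
from h import *
np.set_printoptions(precision=1,suppress=True)
s=sense();print(s)
im={n:camera(n) for n in('scene','top')}
for n in im: save(n+'0',im[n]); print(n,cam(n)[1][:3],cam(n)[0]['fx'])
for l in ['pin','pin_tip','pin_grip','release_hole','lid_lip','lid_hinge','centrifuge','stand','pipette_a','pipette_b','jar','reagent','wash','beaker','cap','tube_rack']:
    for n in im: print(l,n,[(np.round(d['pixel'],1),round(d['conf'],2)) for d in pinpoint(n,l)])
E
```

```text
pics
{'t': 0.0, 'q': array([-1.3,  0.3,  0. ,  1.3,  0. ,  1.4]), 'qd': array([-0.,  0.,  0., -0., -0.,  0.]), 'effort': array([  0. , -48.1,  29.9,   0. ,  -0. ,   0. ]), 'tool_pos': array([ 230. , -526.5,  249.4]), 'tool_rot': array([-3.1, -0. ,  0.4]), 'force': array([ 0.2,  0.1, -0.3]), 'wrist_torque': array([ 0. , -0. ,  0.1]), 'grasp_force': 0.0, 'width': 85.1054237741885}
scene [[   0.8    0.5   -0.4 1006.3]
 [   0.6   -0.6    0.5 -577.5]
 [  -0.    -0.6   -0.8 1137.3]] 486.70823975914135
top [[   0.    -1.     0.1  384.8]
 [  -1.    -0.    -0.    -4.5]
 [   0.    -0.1   -1.  1110.6]] 361.39414494839656
pin scene [(array([119.8, 270.4]), 0.76), (array([171.9, 280.8]), 0.72), (array([142.6, 256.9]), 0.65), (array([323.6, 205.4]), 0.39), (array([134.2, 300.6]), 0.2)]
pin top [(array([376.1, 238.2]), 0.72), (array([351.7, 231. ]), 0.62), (array([362. , 183.8]), 0.6), (array([351.6, 187.4]), 0.44)]
pin_tip scene [(array([171.3, 281.6]), 0.73), (array([144.8, 274.9]), 0.49), (array([370.2, 183.5]), 0.3)]
pin_tip top [(array([363., 235.]), 0.72), (array([341.1, 237.1]), 0.49), (arra
[... 1118 characters left out ...]
396.2, 194.1]), 0.51)]
jar scene [(array([297.3, 122.3]), 0.56)]
jar top []
reagent scene [(array([293.3, 304.3]), 0.86)]
reagent top [(array([119.8, 241.1]), 0.73), (array([285.2, 129.1]), 0.66)]
wash scene [(array([295.3, 123.3]), 0.61), (array([263.4, 322.4]), 0.6)]
wash top [(array([311.2, 139.5]), 0.77), (array([189.4, 163. ]), 0.62)]
beaker scene [(array([148.2, 239.5]), 0.88), (array([187.9, 315.4]), 0.47), (array([296.6, 123.2]), 0.43)]
beaker top [(array([318.9, 258.3]), 0.96), (array([349.7, 186.6]), 0.66)]
cap scene [(array([201.9, 216. ]), 0.59)]
cap top [(array([269.1, 242.2]), 0.55), (array([312.5, 136.3]), 0.37)]
tube_rack scene [(array([248.9, 145.4]), 0.97)]
tube_rack top []
```

```bash
python3 - <<'E'
import cv2
a=cv2.imread('pics/scene0.png');cv2.imwrite('pics/scene0b.png',cv2.resize(a[90:390,60:440],None,fx=2,fy=2,interpolation=cv2.INTER_CUBIC))
a=cv2.imread('pics/top0.png');cv2.imwrite('pics/top0b.png',cv2.resize(a[60:340,90:470],None,fx=2,fy=2,interpolation=cv2.INTER_CUBIC))
E
```

```text
(no output)
```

View pics/scene0b.png

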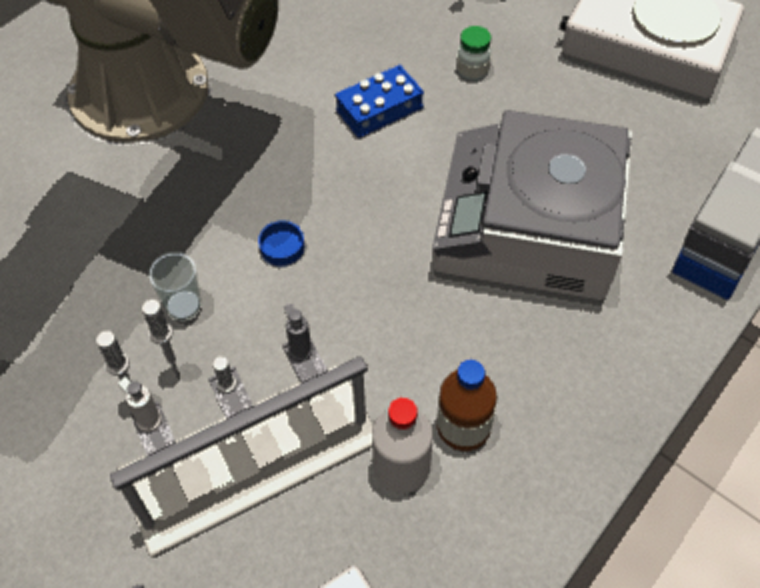

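View pics/top0b.png

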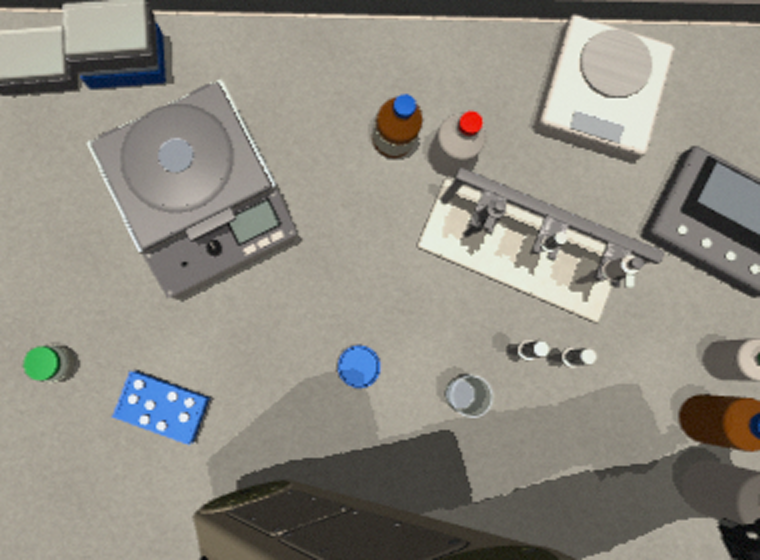

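The scene shows the pin hanging in the middle fork (scene ~(172,277), top ~(364,180)) with pipettes on both sides. Two look-alike pins stand by the beaker. The hole is at top ~(182,192), left of the knob.

```bash
python3 - <<'E'
from h import *
np.set_printoptions(precision=1,suppress=True)
S,T=cam('scene'),cam('top')
for n,a,b in [('pin',(171.9,280.8),(362,183.8)),('grip',(170.4,274.2),(364.2,177.9)),('hole',(298.9,162.8),(183.2,191.1)),('lip',(301.6,173.5),(196.6,176.4)),('hinge',(373.4,182.5),(170.9,115.4)),('cent',(324.1,207.7),(190.2,158.4)),('stand',(185.8,316.5),(346.9,188.6)),('pipgrey',(209.1,265.5),(331,168.2)),('pipwhite',(133.9,299.4),(396.2,194.1)),('reag',(293.3,304.3),(285.2,129.1)),('wash',(263.4,322.4),(311.2,139.5)),('beaker',(148.2,239.5),(318.9,258.3))]:
    x,e=tri([ray(S,a),ray(T,b)]);print(n,x,np.array(e))
E
```

```text
pin [ 548.3 -317.3  156.9] [0.6 0.6]
grip [ 554.8 -314.9  193.4] [4.9 4.9]
hole [532.8 175.   99.3] [5.2 5.2]
lip [570.9 134.9 120.2] [4. 4.]
hinge [740.8 211.6 141. ] [6.1 6.1]
cent [646.3 168.9  -5.5] [3.5 3.5]
stand [ 563.4 -321.9  -11.9] [2.8 2.8]
pipgrey [ 588.  -235.9  158.2] [2.4 2.4]
pipwhite [ 520.9 -403.3  167.1] [0.2 0.2]
reag [ 752.  -127.8   -7.3] [1.6 1.6]
wash [ 721.6 -211.3  -13.1] [2.8 2.8]
beaker [ 343.2 -230.6    9.1] [2.7 2.7]
```

```bash
cat >> h.py <<'E'
def fwd(yaw,tilt=0):  # tool pointing down, tool x to the rear (-x of thing with yaw), y = thing's y; tilt swings tool z forward
    return R.from_euler('z',yaw+np.pi)*R.from_euler('x',np.pi)*R.from_euler('y',-tilt)
def plan(wps,hand,start=None):
    """wps: list of (pos,R,nrows[,hand]); prints series in calls of 10"""
    s=sense(); p,r=(np.array(s['tool_pos']),R.from_euler('xyz',s['tool_rot'])) if start is None else start
    rows=[]
    for w in wps:
        pt,rt,n=np.array(w[0],float),w[1],w[2]; h=w[3] if len(w)>3 else hand
        for k in range(n,0,-1):
            dp=np.round(r.inv().apply((pt-p)/k)/250,3); dr=np.round((r.inv()*rt).as_rotvec()/k/(np.pi/2),3)
            if np.linalg.norm(dp)>.1668 or np.linalg.norm(dr)>.0796: print('LIMIT',dp,dr)
            p=p+r.apply(dp*250); r=r*R.from_rotvec(dr*np.pi/2)
            rows.append(' '.join(f'{v:g}' for v in [*(dp+0),*(dr+0),h]))
    while len(rows)%10: rows.append(f'0 0 0 0 0 0 {h:g}')
    for i in range(0,len(rows),10): print(';'.join(rows[i:i+10]))
    print('end',p.round(1))
E
python3 - <<'E'
from h import *
np.set_printoptions(precision=3,suppress=True)
print(calibration('wrist'))
plan([((480,-290,390),fwd(-.38),20)],1)
E
```

```text
{'fx': 284.0429929035373, 'fy': 284.0429929035373, 'cx': 257.65012282649917, 'cy': 188.9361488556927, 'tool_from_camera': array([[   0.001,   -0.958,   -0.288,   74.003],
       [   1.   ,    0.001,    0.   ,   -0.805],
       [   0.   ,   -0.288,    0.958, -123.651],
       [   0.   ,    0.   ,    0.   ,    1.   ]])}
0.065 -0.023 -0.028 0 0 -0.075 1;0.067 -0.016 -0.028 0 0 -0.075 1;0.068 -0.008 -0.028 0 0 -0.075 1;0.069 0 -0.028 0 0 -0.075 1;0.068 0.009 -0.028 0 0 -0.075 1;0.067 0.017 -0.028 0 0 -0.075 1;0.064 0.024 -0.028 0 0 -0.075 1;0.061 0.032 -0.028 0 0 -0.075 1;0.057 0.039 -0.028 0 0 -0.075 1;0.052 0.045 -0.028 0 0 -0.075 1
0.047 0.051 -0.028 0 0 -0.075 1;0.04 0.056 -0.028 0 0 -0.075 1;0.033 0.06 -0.028 0 0 -0.074 1;0.026 0.064 -0.028 0 0 -0.075 1;0.019 0.066 -0.028 0 0 -0.074 1;0.011 0.068 -0.028 0 0 -0.075 1;0.002 0.069 -0.028 0 0 -0.074 1;-0.005 0.069 -0.028 0 0 -0.075 1;-0.014 0.068 -0.027 0 0 -0.074 1;-0.021 0.065 -0.028 0 0 -0.075 1
end [ 480.  -290.   390.1]
```

Request:
servo_tool(series="0.065 -0.023 -0.028 0 0 -0.075 1;0.067 -0.016 -0.028 0 0 -0.075 1;0.068 -0.008 -0.028 0 0 -0.075 1;0.069 0 -0.028 0 0 -0.075 1;0.068 0.009 -0.028 0 0 -0.075 1;0.067 0.017 -0.028 0 0 -0.075 1;0.064 0.024 -0.028 0 0 -0.075 1;0.061 0.032 -0.028 0 0 -0.075 1;0.057 0.039 -0.028 0 0 -0.075 1;0.052 0.045 -0.028 0 0 -0.075 1")

```text
t: 2.53
tool_pos: [355.7, -408.1, 320.8]
tool_rot: [3.141, 0.0, 1.596]
force: [-0.2, -0.3, -0.2]
width: 85.1
grasp_force: 0.0
```

Request:
servo_tool(series="0.047 0.051 -0.028 0 0 -0.075 1;0.04 0.056 -0.028 0 0 -0.075 1;0.033 0.06 -0.028 0 0 -0.074 1;0.026 0.064 -0.028 0 0 -0.075 1;0.019 0.066 -0.028 0 0 -0.074 1;0.011 0.068 -0.028 0 0 -0.075 1;0.002 0.069 -0.028 0 0 -0.074 1;-0.005 0.069 -0.028 0 0 -0.075 1;-0.014 0.068 -0.027 0 0 -0.074 1;-0.021 0.065 -0.028 0 0 -0.075 1")

```text
t: 3.37
tool_pos: [480.5, -289.3, 390.5]
tool_rot: [-3.141, 0.0, 2.768]
force: [-0.6, -0.4, -0.3]
width: 85.4
grasp_force: 0.0
```

```bash
cat > look.py <<'E'
from h import *
import sys
np.set_printoptions(precision=1,suppress=True)
s=sense(); print(s['t'],s['q'],s['tool_pos'],s['tool_rot'],s['force'])
im=camera('wrist'); save(sys.argv[1],im); ct=cam('wrist',s)
for l in sys.argv[2:]:
    l,z=l.split(':')
    for d in pinpoint('wrist',l): print(l,np.array(d['pixel']),round(d['conf'],2),'at z',atz(ray(ct,d['pixel']),float(z)))
E
python3 look.py w1 pin:160 pin_grip:188 pipette_a:160 pin_tip:85
```

```text
3.3667 [-0.7  0.3  0.4  1.6 -0.  -0.3] [ 480.5 -289.3  390.5] [-3.1  0.   2.8] [-0.6 -0.4 -0.3]
pin [203.3 181.7] 0.91 at z [ 477.1 -362.2  160. ]
pin [254.  221.3] 0.82 at z [ 552.5 -321.5  160. ]
pin [177.8  76.6] 0.82 at z [ 350.9 -337.   160. ]
pin_grip [198.  202.3] 0.95 at z [ 493.3 -371.   188. ]
pin_grip [158.1  64.1] 0.75 at z [ 337. -345.  188.]
pin_grip [255.5 230.5] 0.57 at z [ 553.7 -319.6  188. ]
pin_grip [321.4 225.5] 0.36 at z [ 577.3 -240.6  188. ]
pipette_a [322.8 224.6] 0.92 at z [ 590.9 -236.7  160. ]
pipette_a [190.7 221.7] 0.76 at z [ 521.8 -401.2  160. ]
pin_tip [257.9 203.3] 0.95 at z [ 555.4 -317.    85. ]
pin_tip [214.7 129.5] 0.74 at z [ 423.8 -334.3   85. ]
pin_tip [228.1 112.8] 0.72 at z [ 409.  -306.4   85. ]
```

View pics/w1.png

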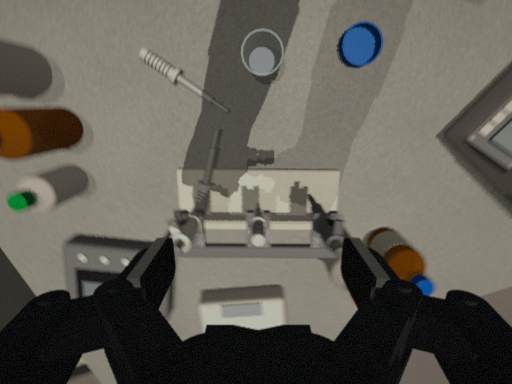

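```bash
python3 - <<'E'
from h import *
plan([((553.5,-319,270),fwd(-.39),6),((553.5,-319,270),fwd(-.39),4)],1)
E
```

```text
-0.053 0.001 0.08 0 0 0.001 1;-0.053 0.001 0.08 0 0 0.001 1;-0.053 0 0.08 0 0 0.001 1;-0.053 0.001 0.08 0 0 0.001 1;-0.052 0.001 0.079 0 0 0.001 1;-0.053 0 0.08 0 0 0 1;0 0 0 0 0 0 1;0 0 0 0 0 0 1;0 0 0 0 0 0 1;0 0 0 0 0 0 1
end [ 553.5 -319.1  270. ]
```

The wrist view shows the pin in the middle fork at ~(257,235), with the pipettes at (190,225) and (325,225). The look-alike pins are at (185,80) and (210,165), clear of the approach.

Request:
servo_tool(series="-0.053 0.001 0.08 0 0 0.001 1;-0.053 0.001 0.08 0 0 0.001 1;-0.053 0 0.08 0 0 0.001 1;-0.053 0.001 0.08 0 0 0.001 1;-0.052 0.001 0.079 0 0 0.001 1;-0.053 0 0.08 0 0 0 1;0 0 0 0 0 0 1;0 0 0 0 0 0 1;0 0 0 0 0 0 1;0 0 0 0 0 0 1")

```text
t: 4.45
tool_pos: [553.5, -319.2, 272.1]
tool_rot: [-3.141, 0.002, 2.753]
force: [0.3, 0.2, -0.8]
width: 85.6
grasp_force: 0.0
```

```bash
python3 look.py w2 pin:160 pin_grip:188 pipette_a:160 pin_tip:85
```

```text
4.45 [-0.6  0.4  0.3  1.4 -0.  -0.3] [ 553.5 -319.2  272.1] [-3.1  0.   2.8] [ 0.3  0.2 -0.8]
pin [255.4 190.9] 0.69 at z [ 552.6 -319.9  160. ]
pin [186.3 147.6] 0.57 at z [ 496.1 -358.6  160. ]
pin_grip [259.  205.1] 0.92 at z [ 556.4 -318.1  188. ]
pin_grip [179.8 178.3] 0.68 at z [ 513.9 -365.4  188. ]
pipette_a [156.3 194.4] 0.94 at z [ 522.9 -401.   160. ]
pipette_a [359.2 195.9] 0.86 at z [ 591.2 -237.7  160. ]
pin_tip [197.8  69.5] 0.93 at z [ 432.7 -334.3   85. ]
pin_tip [259.9 173.4] 0.7 at z [ 556.8 -316.8   85. ]
pin_tip [215.3  45. ] 0.59 at z [ 419.  -308.4   85. ]
```

View pics/w2.png

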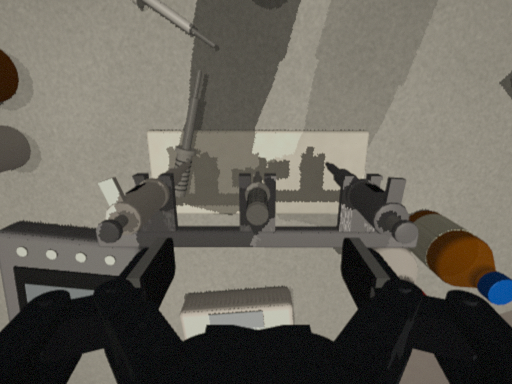

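```bash
python3 - <<'E'
from h import *
import math
S,T=cam('scene'),cam('top')
plan([((555,-319,189),fwd(-.395),10,.6),((555,-319,189),fwd(-.395),10,0)],1)
E
```

```text
0 0 0.033 0 0 0 0.6;0 0 0.033 0 0 0 0.6;-0.001 0 0.033 0 0 0.001 0.6;0 0 0.033 0 0 0 0.6;-0.001 0 0.033 0 0 0.001 0.6;0 0 0.033 0 0 0 0.6;-0.001 0 0.033 0 0 0.001 0.6;0 0.001 0.033 0 0 0 0.6;-0.001 0 0.033 0 0.001 0.001 0.6;0 0.001 0.033 0 0 0 0.6
0 0 0 0 0 0 0;0 0 0 0 0 0 0;0 0 0 0 0 0 0;0 0 0 0 0 0 0;0 0 0 0 0 0 0;0 0 0 0 0 0 0;0 0 0 0 0 0 0;0 0 0 0 0 0 0;0 0 0 0 0 0 0;0 0 0 0 0 0 0
end [ 555.  -318.9  188.9]
```

Request:
servo_tool(series="0 0 0.033 0 0 0 0.6;0 0 0.033 0 0 0 0.6;-0.001 0 0.033 0 0 0.001 0.6;0 0 0.033 0 0 0 0.6;-0.001 0 0.033 0 0 0.001 0.6;0 0 0.033 0 0 0 0.6;-0.001 0 0.033 0 0 0.001 0.6;0 0.001 0.033 0 0 0 0.6;-0.001 0 0.033 0 0.001 0.001 0.6;0 0.001 0.033 0 0 0 0.6")

```text
t: 5.53
tool_pos: [555.0, -318.7, 186.9]
tool_rot: [-3.142, -0.002, 2.747]
force: [0.1, -0.2, 0.8]
width: 51.2
grasp_force: 0.0
```

```bash
python3 look.py w3 pin:160 pin_grip:188
```

```text
5.5333 [-0.6  0.5  0.1  1.2 -0.  -0.3] [ 555.  -318.7  186.9] [-3.1 -0.   2.7] [ 0.1 -0.2  0.8]
pin [163.5 161. ] 0.93 at z [ 495.5 -347.6  160. ]
pin_grip [256.8 259.9] 0.85 at z [ 554.8 -317.9  188. ]
pin_grip [159.8 196.2] 0.75 at z [ 507.8 -346.1  188. ]
```

View pics/w3.png

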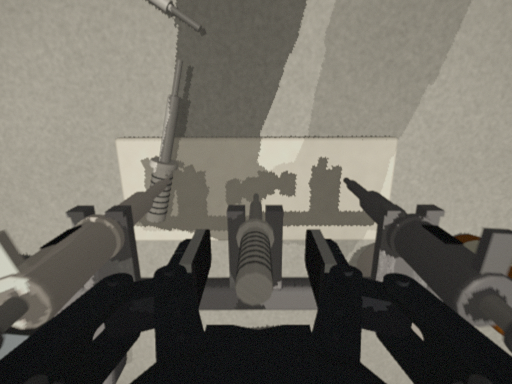

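The pin handle is at (255,265), centred between the fingers. Closing on it now.

Request:
servo_tool(series="0 0 -0.006 0 0 0 0.6;0 0 0 0 0 0 0;0 0 0 0 0 0 0;0 0 0 0 0 0 0;0 0 0 0 0 0 0;0 0 0 0 0 0 0;0 0 0 0 0 0 0;0 0 0 0 0 0 0;0 0 0 0 0 0 0;0 0 0 0 0 0 0")

```text
t: 6.52
tool_pos: [555.3, -318.9, 190.0]
tool_rot: [-3.141, -0.0, 2.748]
force: [-0.1, -0.7, 5.5]
width: 14.2
grasp_force: 58.3
```

```bash
python3 - <<'E'
from h import *
s=sense();print(s['tool_pos'],s['tool_rot'],s['width'],s['grasp_force'])
x,y,z=s['tool_pos']
plan([((x,y,z+140),fwd(-.395),10),((480,20,340),fwd(.0,.2),10),((478,150,340),fwd(.425,np.pi/6),10)],0)
E
```

```text
[ 555.26414315 -318.90623785  190.04047944] [-3.14121415e+00 -2.13170523e-04  2.74759889e+00] 14.247279404086115 58.34957778453827
0 0 -0.056 0 0 0 0;0 0 -0.056 0 0 0 0;0 0 -0.056 0 0 0 0;0 0 -0.056 0 0 0 0;0 0 -0.056 0 0 0 0;0 0 -0.056 0 0 0 0;0 0 -0.056 0 0 0 0;0 0 -0.056 0 0 0 0;0 0 -0.056 0 0 0 0;0 0 -0.056 0 0 0.001 0
0.08 0.113 -0.004 -0.003 -0.013 -0.025 0;0.075 0.117 -0.005 -0.002 -0.013 -0.025 0;0.071 0.119 -0.006 -0.003 -0.012 -0.025 0;0.066 0.122 -0.007 -0.003 -0.013 -0.025 0;0.061 0.125 -0.008 -0.002 -0.012 -0.025 0;0.056 0.127 -0.008 -0.003 -0.013 -0.025 0;0.05 0.129 -0.009 -0.002 -0.012 -0.025 0;0.045 0.131 -0.009 -0.003 -0.013 -0.025 0;0.04 0.133 -0.01 -0.002 -0.012 -0.026 0;0.034 0.134 -0.009 -0.003 -0.013 -0.025 0
0.001 0.052 0 -0.01 -0.02 -0.025 0;-0.001 0.052 0.001 -0.01 -0.02 -0.025 0;-0.003 0.052 0.001 -0.009 -0.02 -0.026 0;-0.005 0.052 0.002 -0.01 -0.02 -0.025 0;-0.007 0.051 0.003 -0.009 -0.02 -0.026 0;-0.009 0.051 0.005 -0.01 -0.02 -0.025 0;-0.011 0.051 0.006 -0.009 -0.021 -0.026 0;-0.013 0.05 0.007 -0.01 -0.02 -0.025 0;-0.015 0.049 0.008 -0.009 -0.021 -0.026 0;-0.017 0.048 0.008 -0.01 -0.02 -0.025 0
end [477.9 149.9 340.1]
```

Request:
servo_tool(series="0 0 -0.056 0 0 0 0;0 0 -0.056 0 0 0 0;0 0 -0.056 0 0 0 0;0 0 -0.056 0 0 0 0;0 0 -0.056 0 0 0 0;0 0 -0.056 0 0 0 0;0 0 -0.056 0 0 0 0;0 0 -0.056 0 0 0 0;0 0 -0.056 0 0 0 0;0 0 -0.056 0 0 0.001 0")

```text
t: 7.35
tool_pos: [554.9, -318.6, 329.0]
tool_rot: [3.141, -0.003, 2.746]
force: [-0.1, -0.2, -1.2]
width: 14.5
grasp_force: 58.4
```

Request:
servo_tool(series="0.08 0.113 -0.004 -0.003 -0.013 -0.025 0;0.075 0.117 -0.005 -0.002 -0.013 -0.025 0;0.071 0.119 -0.006 -0.003 -0.012 -0.025 0;0.066 0.122 -0.007 -0.003 -0.013 -0.025 0;0.061 0.125 -0.008 -0.002 -0.012 -0.025 0;0.056 0.127 -0.008 -0.003 -0.013 -0.025 0;0.05 0.129 -0.009 -0.002 -0.012 -0.025 0;0.045 0.131 -0.009 -0.003 -0.013 -0.025 0;0.04 0.133 -0.01 -0.002 -0.012 -0.026 0;0.034 0.134 -0.009 -0.003 -0.013 -0.025 0")

```text
t: 8.18
tool_pos: [478.8, 21.5, 339.0]
tool_rot: [3.14, 0.199, -3.14]
force: [0.6, 0.4, -0.3]
width: 14.7
grasp_force: 58.6
```

Request:
servo_tool(series="0.001 0.052 0 -0.01 -0.02 -0.025 0;-0.001 0.052 0.001 -0.01 -0.02 -0.025 0;-0.003 0.052 0.001 -0.009 -0.02 -0.026 0;-0.005 0.052 0.002 -0.01 -0.02 -0.025 0;-0.007 0.051 0.003 -0.009 -0.02 -0.026 0;-0.009 0.051 0.005 -0.01 -0.02 -0.025 0;-0.011 0.051 0.006 -0.009 -0.021 -0.026 0;-0.013 0.05 0.007 -0.01 -0.02 -0.025 0;-0.015 0.049 0.008 -0.009 -0.021 -0.026 0;-0.017 0.048 0.008 -0.01 -0.02 -0.025 0")

```text
t: 9.02
tool_pos: [477.0, 150.7, 338.8]
tool_rot: [3.139, 0.522, -2.716]
force: [-0.7, 0.3, -0.2]
width: 14.4
grasp_force: 58.7
```

```bash
python3 look.py w4 release_hole:94 lid_lip:127 lid_hinge:130 pin_tip:250 pin:270; python3 - <<'E'
from h import *
np.set_printoptions(precision=1,suppress=True)
s=sense();print(s['width'],s['grasp_force'])
r=R.from_euler('xyz',s['tool_rot']);print('tip exp',s['tool_pos']+r.apply([0,0,103]),'col',s['tool_pos']+r.apply([0,0,28]))
for n in('scene','top'):
    save(n+'1',camera(n));print(n,'exp tip px',proj(cam(n),s['tool_pos']+r.apply([0,0,103])))
    for l in('pin_tip','pin','release_hole'): print(l,[(np.array(d['pixel']),round(d['conf'],2)) for d in pinpoint(n,l)])
print('wrist exp tip',proj(cam('wrist'),s['tool_pos']+r.apply([0,0,103])))
E
```

```text
9.0167 [ 0.  -0.2 -0.5  0.9  0.2 -0.3] [477.  150.7 338.8] [ 3.1  0.5 -2.7] [-0.7  0.3 -0.2]
release_hole [210.1 134.6] 0.28 at z [596.9 136.5  94. ]
lid_lip [209.5 135.5] 0.8 at z [574.  132.4 127. ]
lid_lip [259.7 254. ] 0.65 at z [799.2 303.2 127. ]
lid_hinge [228.6 229. ] 0.58 at z [742.5 219.3 130. ]
pin_tip [256.7 192.3] 0.61 at z [521.1 171.  250. ]
pin [255.1 228.9] 0.75 at z [543.2 179.6 270. ]
14.724493241474802 58.67867588996887
tip exp [524.7 170.7 250.4] col [490.6 155.3 315.4]
scene exp tip px [297.4 124.2]
pin_tip [(array([141.2, 272. ]), 0.6), (array([149.5, 242.7]), 0.58), (array([136. , 282.6]), 0.54), (array([301. , 124.9]), 0.43)]
pin [(array([103.9, 269.8]), 0.8), (array([143.6, 316.7]), 0.7), (array([202.1, 215.4]), 0.59), (array([286. , 100.7]), 0.52)]
release_hole [(array([297. , 165.5]), 0.65), (array([298.4, 123.6]), 0.64), (array([201. , 216.8]), 0.62)]
top exp tip px [172.7 183.9]
pin_tip [(array([347.9, 239.3]), 0.86), (array([359.2, 230.6]), 0.69), (array([173.4, 182.3]), 0.44)]
pin [(array([365.9, 267.4]), 0.67), (array([170.2, 196. ]), 0.65), (array([373.7, 206.8]), 0.64)]
release_hole [(array([180.2, 192.3]), 0.86)]
wrist exp tip [256.1 194. ]
```

View pics/w4.png

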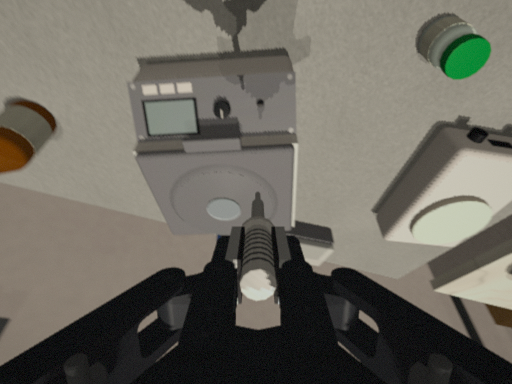

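The wrist image shows the hole at ~(261,102), right of the knob at (221,107). The pin tip is at (257,193), matching the expected (256,194).

```bash
python3 - <<'E'
import cv2
a=cv2.imread('pics/w4.png')[40:165,120:310];cv2.imwrite('pics/w4c.png',cv2.resize(a,None,fx=4,fy=4,interpolation=cv2.INTER_CUBIC))
E
```

```text
(no output)
```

View pics/w4c.png

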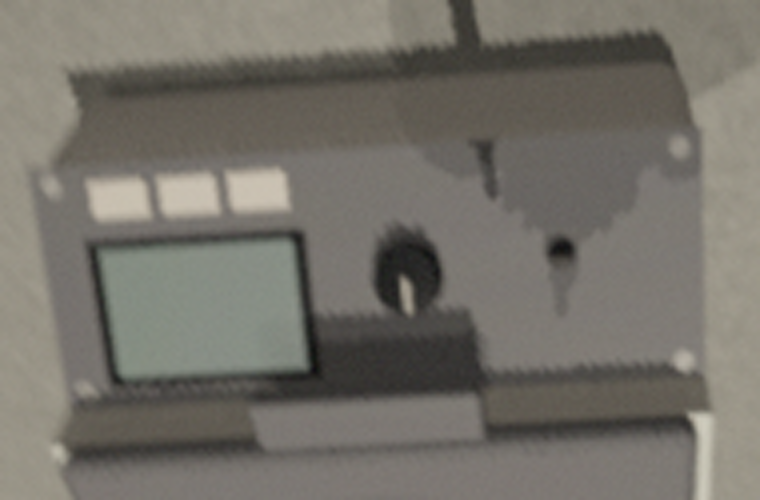

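```bash
python3 - <<'E'
from h import *
np.set_printoptions(precision=1,suppress=True)
W=cam('wrist')
L=atz(ray(W,(128.2,82.4)),68);Rr=atz(ray(W,(294.9,72.5)),68)
v=Rr-L;yaw=np.arctan2(-v[0],v[1]);print(L,Rr,np.linalg.norm(v),yaw)
S,T=cam('scene'),cam('top')
print(tri([ray(W,(260,102.9)),ray(T,(182,191.8)),ray(S,(298,164))]))
print(tri([ray(W,(260,102.9)),ray(T,(182,191.8))]))
h=None
for y in (yaw,.425,.40):
    ex=np.array([np.cos(y),np.sin(y),0]);c=(L+Rr)/2
    n=-np.sin(np.pi/6)*ex+np.array([0,0,np.cos(np.pi/6)])
    for nm,ct,px in(('w',W,(260,102.9)),('t',T,(182,191.8)),('s',S,(298,164))):
        o,d=ray(ct,px);p=o+d*((c-o)@n)/(d@n);q=R.from_euler('z',-y).apply(p-c);print(y,nm,p,'local rel front edge',q)
E
```

```text
[583.6  20.8  68. ] [486.5 205.3  68. ] 208.5503017436904 0.48454625324414247
(array([530.4, 178.4,  89.8]), [0.28755534059444054, 2.9115971719693836, 3.1868753106095946])
(array([527.6, 176.1,  94.8]), [0.8626572884998837, 0.8626572884998667])
0.48454625324414247 w [532.8 179.4  84.7] local rel front edge [28.9 59.8 16.7]
0.48454625324414247 t [529.5 177.4  82.4] local rel front edge [25.  59.5 14.4]
0.48454625324414247 s [529.7 185.   84.6] local rel front edge [28.8 66.2 16.6]
0.425 w [533.6 179.8  83.1] local rel front edge [26.2 61.4 15.1]
0.425 t [529.7 177.7  80.6] local rel front edge [21.8 61.1 12.6]
0.425 s [528.6 186.8  82.1] local rel front edge [24.5 69.8 14.1]
0.4 w [533.9 180.   82.4] local rel front edge [25.  62.1 14.4]
0.4 t [529.8 177.8  79.8] local rel front edge [20.4 61.7 11.8]
0.4 s [528.1 187.6  81. ] local rel front edge [22.6 71.4 13. ]
```

```bash
cat >> h.py <<'E'
YAW=.465
ex=np.array([np.cos(YAW),np.sin(YAW),0]); ey=np.array([-np.sin(YAW),np.cos(YAW),0])
n=-.5*ex+np.cos(np.pi/6)*np.array([0,0,1]); RT=fwd(YAW,np.pi/6)
E
python3 - <<'E'
from h import *
plan([(np.array([531,178.5,87])+n*133,RT,10)],0)
E
```

```text
0.03 0.001 0.046 -0.001 0 -0.002 0;0.03 0 0.047 -0.001 0 -0.002 0;0.03 0.001 0.046 -0.001 0 -0.002 0;0.029 0.001 0.047 -0.001 0 -0.002 0;0.03 0 0.046 -0.001 0 -0.003 0;0.029 0.001 0.047 -0.001 0 -0.002 0;0.03 0.001 0.046 -0.001 0 -0.003 0;0.029 0 0.047 -0.002 0 -0.002 0;0.03 0.001 0.046 -0.001 0 -0.003 0;0.029 0 0.047 -0.002 -0.001 -0.002 0
end [471.7 148.6 202.1]
```

Request:
servo_tool(series="0.03 0.001 0.046 -0.001 0 -0.002 0;0.03 0 0.047 -0.001 0 -0.002 0;0.03 0.001 0.046 -0.001 0 -0.002 0;0.029 0.001 0.047 -0.001 0 -0.002 0;0.03 0 0.046 -0.001 0 -0.003 0;0.029 0.001 0.047 -0.001 0 -0.002 0;0.03 0.001 0.046 -0.001 0 -0.003 0;0.029 0 0.047 -0.002 0 -0.002 0;0.03 0.001 0.046 -0.001 0 -0.003 0;0.029 0 0.047 -0.002 -0.001 -0.002 0")

```text
t: 10.55
tool_pos: [471.6, 148.8, 201.6]
tool_rot: [-3.142, 0.524, -2.676]
force: [0.0, 0.5, -1.2]
width: 14.3
grasp_force: 58.7
```

```bash
python3 look.py w5 release_hole:87 pin_tip:113; python3 - <<'E'
from h import *
s=sense();r=R.from_euler('xyz',s['tool_rot']);W=cam('wrist')
print(proj(W,s['tool_pos']+r.apply([0,0,103])),proj(W,s['tool_pos']+r.apply([0,0,133])),proj(W,s['tool_pos']+r.apply([0,0,140])),s['tool_rot'],s['force'])
a=cv2.imread('pics/w5.png')[90:240,160:350];cv2.imwrite('pics/w5c.png',cv2.resize(a,None,fx=4,fy=4,interpolation=cv2.INTER_CUBIC))
E
```

```text
10.55 [ 0.  -0.2 -0.7  0.5  0.2 -0.4] [471.6 148.8 201.6] [-3.1  0.5 -2.7] [ 0.   0.5 -1.2]
release_hole [258.8 182.4] 0.55 at z [527.4 179.   87. ]
pin_tip [257.9 195.2] 0.57 at z [517.8 173.2 113. ]
[256.59286358 194.18576469] [256.69509585 184.39792111] [256.71585518 182.41039678] [ 3.14003814  0.52153914 -2.6773005 ] [ 0.23047939 -0.32469275  0.15884615]
```

View pics/w5c.png

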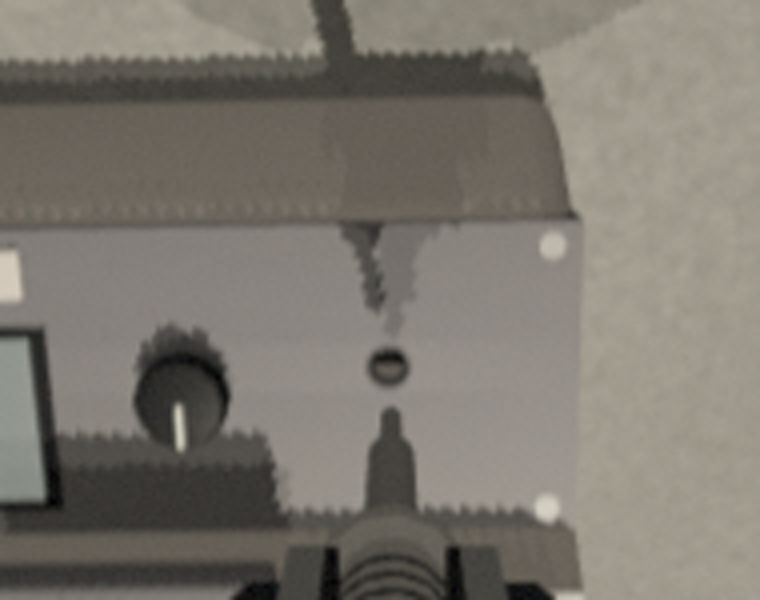

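Close view: console edges are level in the image, so the yaw is right. The hole is at full-frame (257.0,181.8) and the tip at ~(257.7,193).

```bash
python3 - <<'E'
from h import *
np.set_printoptions(precision=2,suppress=True)
s4=dict(tool_pos=np.array([477.0,150.7,338.8]),tool_rot=[3.139,.522,-2.716])
s=sense();W4=cam('wrist',s4);W=cam('wrist',s);r=R.from_euler('xyz',s['tool_rot'])
S,T=cam('scene'),cam('top')
print(s['tool_pos'],s['tool_rot'])
for nm,rs in(('ww',[ray(W4,(260,102.9)),ray(W,(257,181.75))]),('wwt',[ray(W4,(260,102.9)),ray(W,(257,181.75)),ray(T,(182,191.8))]),('wt',[ray(W,(257,181.75)),ray(T,(182,191.8))])):
    x,e=tri(rs);print(nm,x,e,'in tool',r.inv().apply(x-s['tool_pos']))
# geometric constraint: console front edge right corner & slope
for p,z in(((160+575/4,90+215/4),68),):
    c=atz(ray(W,p),z); o,d=ray(W,(257,181.75)); x=o+d*((c-o)@n)/(d@n)
    print('corner',c,'hole on plane',x,'tool',r.inv().apply(x-s['tool_pos']))
c4=atz(ray(W4,(294.9,72.5)),68);o,d=ray(W,(257,181.75));x=o+d*((c4-o)@n)/(d@n);print('c4',c4,x,r.inv().apply(x-s['tool_pos']))
print(tri([ray(W4,(294.9,72.5)),ray(W,(160+575/4,90+215/4))]))
E
```

```text
[470.69 148.71 200.98] [ 3.14  0.52 -2.68]
ww [536.7  182.6   74.26] [0.2492867649639867, 0.24928676496408328] in tool [ -1.21   0.51 146.84]
wwt [529.94 178.69  83.48] [2.316694802561791, 1.0636785663107875, 1.5816887145701983] in tool [  0.96   0.06 134.97]
wt [529.22 177.89  82.87] [0.6166658240212569, 0.6166658240213444] in tool [  2.13  -0.33 134.99]
corner [480.66 201.    68.  ] hole on plane [526.63 177.28  85.58] tool [  3.03   0.29 131.35]
c4 [485.03 205.98  68.  ] [528.65 178.29  83.34] [  2.19   0.28 134.42]
(array([492.53, 212.02,  47.67]), [0.3861986759429929, 0.38619867594304025])
```

Request:
servo_tool(series="0.004 -0.001 0.016 0 0 0 0;0.004 -0.001 0.016 0 0 0 0;0 0 0.016 0 0 0 0;0 0 0.016 0 0 0 0;0 0 0.016 0 0 0 0;0 0 0 0 0 0 0;0 0 0 0 0 0 0;0 0 0 0 0 0 0;0 0 0 0 0 0 0;0 0 0 0 0 0 0")

```text
t: 11.53
tool_pos: [479.3, 152.0, 184.0]
tool_rot: [-3.142, 0.524, -2.676]
force: [-0.3, -0.2, -1.7]
width: 14.6
grasp_force: 58.7
```

```bash
python3 look.py w6 release_hole:87 pin_tip:95; python3 - <<'E'
from h import *
s=sense();r=R.from_euler('xyz',s['tool_rot']);W=cam('wrist')
print(proj(W,s['tool_pos']+r.apply([0,0,103])),proj(W,s['tool_pos']+r.apply([0,0,113])),s['force'])
a=cv2.imread('pics/w6.png')[150:230,200:310];cv2.imwrite('pics/w6c.png',cv2.resize(a,None,fx=6,fy=6,interpolation=cv2.INTER_CUBIC))
E
```

```text
11.5333 [ 0.  -0.1 -0.8  0.5  0.2 -0.4] [479.3 152.  184. ] [-3.1  0.5 -2.7] [-0.3 -0.2 -1.7]
release_hole [258.7 188.3] 0.69 at z [525.6 177.3  87. ]
release_hole [258.3 254.7] 0.69 at z [624.5 226.8  87. ]
pin_tip [254.8 195. ] 0.61 at z [526.9 174.2  95. ]
[256.59303137 194.18606592] [256.62973115 190.67068305] [-0.10442361  0.45985371 -0.98804133]
```

View pics/w6c.png

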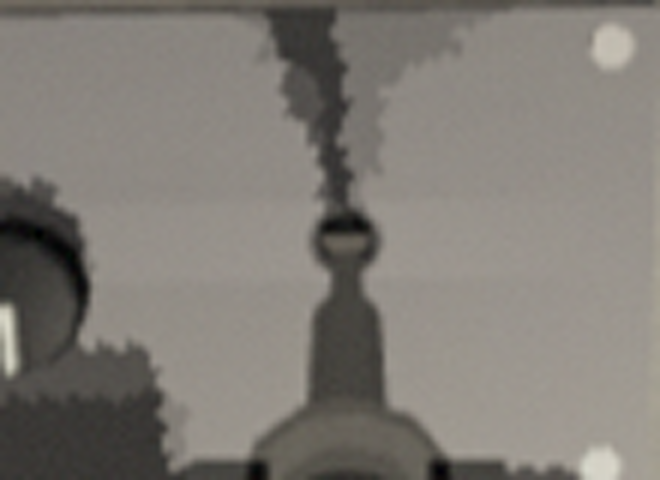

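The tip lines up with the hole at ~(257.6,190), about 12 mm short of the surface. I'll advance gently along the axis.

Request:
servo_tool(series="0 0 0.01 0 0 0 0;0 0 0.01 0 0 0 0;0 0 0.01 0 0 0 0;0 0 0.01 0 0 0 0;0 0 0.004 0 0 0 0;0 0 0.004 0 0 0 0;0 0 0.004 0 0 0 0;0 0 0 0 0 0 0;0 0 0 0 0 0 0;0 0 0 0 0 0 0")

```text
t: 12.52
tool_pos: [485.1, 155.0, 172.6]
tool_rot: [3.142, 0.524, -2.676]
force: [-0.2, 0.5, -0.6]
width: 14.4
grasp_force: 58.7
```

Request:
servo_tool(series="0 0 0.003 0 0 0 0;0 0 0.003 0 0 0 0;0 0 0.003 0 0 0 0;0 0 0 0 0 0 0;0 0 0 0 0 0 0;0 0 0 0 0 0 0;0 0 0 0 0 0 0;0 0 0 0 0 0 0;0 0 0 0 0 0 0;0 0 0 0 0 0 0")

```text
t: 13.35
tool_pos: [486.1, 155.5, 170.6]
tool_rot: [3.141, 0.524, -2.676]
force: [-0.7, 0.2, -1.4]
width: 14.8
grasp_force: 58.7
```

Request:
servo_tool(series="0 0 0.003 0 0 0 0;0 0 0.003 0 0 0 0;0 0 0.003 0 0 0 0;0 0 0.003 0 0 0 0;0 0 0 0 0 0 0;0 0 0 0 0 0 0;0 0 0 0 0 0 0;0 0 0 0 0 0 0;0 0 0 0 0 0 0;0 0 0 0 0 0 0")

```text
t: 14.18
tool_pos: [487.4, 156.2, 168.1]
tool_rot: [3.141, 0.524, -2.676]
force: [0.6, 0.3, 0.1]
width: 14.3
grasp_force: 58.7
```

```bash
python3 - <<'E'
from h import *
s=sense();print(s['tool_pos'],s['force']@n,s['force'],s['wrist_torque'])
E
```

```text
[487.38496852 156.16190762 168.06031645] -0.2371280990918471 [0.55006313 0.25801761 0.07684709] [-0.20159504  0.48612083  0.02400543]
```

Request:
servo_tool(series="0 0 0.003 0 0 0 0;0 0 0.003 0 0 0 0;0 0 0.003 0 0 0 0;0 0 0.003 0 0 0 0;0 0 0 0 0 0 0;0 0 0 0 0 0 0;0 0 0 0 0 0 0;0 0 0 0 0 0 0;0 0 0 0 0 0 0;0 0 0 0 0 0 0")

```text
t: 15.02
tool_pos: [488.9, 156.9, 165.9]
tool_rot: [-3.141, 0.525, -2.676]
force: [-4.0, -1.4, 6.1]
width: 14.9
grasp_force: 59.6
```

```bash
python3 - <<'E'
from h import *
s=sense();print(s['tool_pos'],s['force']@n,s['force'],s['wrist_torque'])
E
```

```text
[488.88348244 156.85194001 165.92533985] 7.368055717630711 [-3.95122565 -1.37341812  6.11330146] [-0.25205782  0.71773553  0.1087044 ]
```

Request:
servo_tool(series="0 0 0.003 0 0 0 0;0 0 0.003 0 0 0 0;0 0 0 0 0 0 0;0 0 0 0 0 0 0;0 0 0 0 0 0 0;0 0 0 0 0 0 0;0 0 0 0 0 0 0;0 0 0 0 0 0 0;0 0 0 0 0 0 0;0 0 0 0 0 0 0")

```text
t: 15.85
tool_pos: [489.6, 157.2, 164.8]
tool_rot: [-3.141, 0.525, -2.676]
force: [-5.5, -0.8, 6.0]
width: 14.8
grasp_force: 59.8
```

```bash
python3 - <<'E'
from h import *
s=sense();print(s['tool_pos'],s['force']@n,s['force'],s['wrist_torque'])
camera('scene');print([(d['pixel'],d['conf']) for d in pinpoint('scene','lid_lip')])
E
```

```text
[489.56087954 157.17202136 164.7753219 ] 7.8904357803511 [-5.54787761 -0.84169415  6.03020651] [-0.22178471  0.76843849  0.07682034]
[([302.4, 175.4], 0.89)]
```

Request:
servo_tool(series="0 0 0.003 0 0 0 0;0 0 0.003 0 0 0 0;0 0 0 0 0 0 0;0 0 0 0 0 0 0;0 0 0 0 0 0 0;0 0 0 0 0 0 0;0 0 0 0 0 0 0;0 0 0 0 0 0 0;0 0 0 0 0 0 0;0 0 0 0 0 0 0")

```text
t: 16.78
tool_pos: [490.2, 157.6, 163.4]
tool_rot: [-3.141, 0.525, -2.676]
force: [-5.3, -1.4, 6.4]
width: 14.9
grasp_force: 59.7
```

```bash
python3 - <<'E'
from h import *
s=sense();print(s['tool_pos'],s['force']@n,s['force'],s['wrist_torque'])
camera('scene');print([(d['pixel'],d['conf']) for d in pinpoint('scene','lid_lip')])
E
```

```text
[490.1728041  157.55822072 163.40431767] 8.207132209196178 [-5.2942368  -1.35178249  6.39472656] [-0.2281885   0.80082726  0.04722573]
[([300.1, 175.3], 0.62), ([251.4, 145.8], 0.58), ([299.2, 163.1], 0.23)]
```

Request:
servo_tool(series="0 0 0.003 0 0 0 0;0 0 0.003 0 0 0 0;0 0 0 0 0 0 0;0 0 0 0 0 0 0;0 0 0 0 0 0 0;0 0 0 0 0 0 0;0 0 0 0 0 0 0;0 0 0 0 0 0 0;0 0 0 0 0 0 0;0 0 0 0 0 0 0")

```text
t: 17.72
tool_pos: [490.9, 157.9, 161.9]
tool_rot: [-3.142, 0.525, -2.676]
force: [-4.4, -1.8, 5.2]
width: 14.4
grasp_force: 59.7
```

```bash
python3 - <<'E'
from h import *
s=sense();print(s['tool_pos'],s['force']@n,s['force'],s['wrist_torque'])
save('s2',camera('scene'));print([(d['pixel'],d['conf']) for d in pinpoint('scene','lid_lip')])
a=cv2.imread('pics/scene0.png').astype(int);b=cv2.imread('pics/s2.png').astype(int);print(np.abs(a-b)[140:235,270:380].mean())
E
```

```text
[490.86783101 157.90591158 161.92735815] 6.873478967895711 [-4.39981376 -1.82983704  5.19255487] [-0.19784908  0.73684475  0.04901181]
[([303.9, 164.2], 0.64), ([261.5, 321.7], 0.4)]
14.677352472089314
```

```bash
python3 - <<'E'
from h import *
S,T=cam('scene'),cam('top')
# centrifuge origin from hole/front edge
s=sense();tip=s['tool_pos']-n*103
hole=tip+n*17; print('tip',tip)
c0=np.array([646,169,0.]); print('front',c0-120*ex)
lip0=np.array([571,135,127.]); h=lip0+185*ex; h[2]=130
for t in(0,.25): p=h+185*(-np.cos(t)*ex+np.sin(t)*np.array([0,0,1]))-3*np.array([0,0,1]);print(t,p,proj(S,p),proj(T,p))
camera('top')
for c in('scene','top'):
  for l in('lid_lip','lid_hinge','centrifuge'): print(c,l,[(np.round(d['pixel'],1),round(d['conf'],2)) for d in pinpoint(c,l)])
a=outline_of('scene','lid');print([(d['pixel'],d['conf'],d['region'].sum()) for d in a])
E
```

```text
tip [536.91720239 180.96080678  72.6982347 ]
front [538.74141213 115.18926383   0.        ]
0 [571. 135. 127.] [300.3566269  172.26181474] [195.21345782 174.89931279]
0.25 [576.14054836 137.57897011 172.76973246] [303.78256403 161.48468323] [191.96955456 169.70663076]
scene lid_lip [(array([303.9, 164.2]), 0.64), (array([261.5, 321.7]), 0.4)]
scene lid_hinge [(array([368.1, 181.3]), 0.67), (array([287.1, 145.8]), 0.6)]
scene centrifuge [(array([325.4, 204.1]), 0.68), (array([294.5, 125.8]), 0.34)]
top lid_lip [(array([191.7, 169.2]), 0.59), (array([319.3, 259.8]), 0.37), (array([182.8, 191. ]), 0.19)]
top lid_hinge [(array([169.1, 113.9]), 0.73), (array([180.9, 190. ]), 0.48)]
top centrifuge [(array([189.4, 162.4]), 0.82)]
[([342.1, 176.4], 0.78, np.int64(4090))]
```

The lid lip has moved to the predicted 0.25 rad position in both cameras. Retracting now.

```bash
python3 - <<'E'
from h import *
p=sense()['tool_pos']
plan([(p+40*n,RT,4),(p+110*n+np.array([0,0,70]),RT,6),((480,0,340),fwd(0,.2),10),((520,-230,345),fwd(-.3,0),8),((555.1,-318.9,345),fwd(-.395),12)],0)
E
```

```text
0 0 -0.04 0 0 0 0;0 0 -0.04 0 0 0 0;0 0 -0.04 0 0 0 0;0 0 -0.04 0 0.001 0 0;-0.023 0 -0.087 0 0 0 0;-0.023 0 -0.087 0 0 0 0;-0.023 0 -0.087 0 0 0 0;-0.024 0 -0.087 0 0 0 0;-0.023 0 -0.087 0 0 0 0;-0.024 0 -0.088 0 0 0 0
0.006 -0.054 -0.01 0.011 0.02 0.028 0;0.004 -0.055 -0.008 0.01 0.02 0.028 0;0.002 -0.055 -0.007 0.011 0.02 0.028 0;0 -0.055 -0.007 0.01 0.02 0.028 0;-0.002 -0.055 -0.006 0.011 0.02 0.028 0;-0.005 -0.056 -0.005 0.011 0.02 0.028 0;-0.007 -0.055 -0.004 0.01 0.02 0.028 0;-0.009 -0.055 -0.003 0.011 0.021 0.027 0;-0.012 -0.055 -0.003 0.01 0.02 0.028 0;-0.014 -0.054 -0.002 0.011 0.021 0.027 0
-0.02 -0.115 0.002 0.002 0.016 0.024 0;-0.024 -0.114 0.001 0.002 0.016 0.024 0;-0.029 -0.113 0.001 0.002 0.016 0.024 0;-0.033 -0.112 0.001 0.003 0.016 0.024 0;-0.037 -0.111 0 0.002 0.016 0.024 0;-0.041 -0.109 0 0.003 0.015 0.024 0;-0.046 -0.107 -0.001 0.002 0.016 0.023 0;-0.049 -0.106 -0.002 0.003 0.015 0.024 0;-0.02 -0.025 0 0 0 0.005 0;-0.02 -0.025 0 0 0 0.005 0
-0.02 -0.024 0 0 0 0.005 0;-0.021 -0.024 0 0 0 0.005 0;-0.021 -0.024 0 0 0 0.005 0;-0.021 -0.024 0 0 0 0.005 0;-0.021 -0.024 0 0 0 0.005 0;-0.021 -0.024 0 0 0 0.005 0;-0.022 -0.024 0 0 0 0.005 0;-0.022 -0.023 0 0 0 0.005 0;-0.021 -0.023 0 0 0 0.005 0;-0.022 -0.024 0 0 0 0.005 0
end [ 555.  -319.   345.1]
```

Request:
servo_tool(series="0 0 -0.04 0 0 0 0;0 0 -0.04 0 0 0 0;0 0 -0.04 0 0 0 0;0 0 -0.04 0 0.001 0 0;-0.023 0 -0.087 0 0 0 0;-0.023 0 -0.087 0 0 0 0;-0.023 0 -0.087 0 0 0 0;-0.024 0 -0.087 0 0 0 0;-0.023 0 -0.087 0 0 0 0;-0.024 0 -0.088 0 0 0 0")

```text
t: 19.05
tool_pos: [441.2, 133.1, 327.7]
tool_rot: [3.141, 0.522, -2.676]
force: [1.2, 0.4, -0.5]
width: 14.5
grasp_force: 58.9
```

Request:
servo_tool(series="0.006 -0.054 -0.01 0.011 0.02 0.028 0;0.004 -0.055 -0.008 0.01 0.02 0.028 0;0.002 -0.055 -0.007 0.011 0.02 0.028 0;0 -0.055 -0.007 0.01 0.02 0.028 0;-0.002 -0.055 -0.006 0.011 0.02 0.028 0;-0.005 -0.056 -0.005 0.011 0.02 0.028 0;-0.007 -0.055 -0.004 0.01 0.02 0.028 0;-0.009 -0.055 -0.003 0.011 0.021 0.027 0;-0.012 -0.055 -0.003 0.01 0.02 0.028 0;-0.014 -0.054 -0.002 0.011 0.021 0.027 0")

```text
t: 19.88
tool_pos: [480.3, -0.8, 339.5]
tool_rot: [-3.141, 0.198, 3.14]
force: [-0.2, -0.3, -0.7]
width: 14.2
grasp_force: 58.7
```

Request:
servo_tool(series="-0.02 -0.115 0.002 0.002 0.016 0.024 0;-0.024 -0.114 0.001 0.002 0.016 0.024 0;-0.029 -0.113 0.001 0.002 0.016 0.024 0;-0.033 -0.112 0.001 0.003 0.016 0.024 0;-0.037 -0.111 0 0.002 0.016 0.024 0;-0.041 -0.109 0 0.003 0.015 0.024 0;-0.046 -0.107 -0.001 0.002 0.016 0.023 0;-0.049 -0.106 -0.002 0.003 0.015 0.024 0;-0.02 -0.025 0 0 0 0.005 0;-0.02 -0.025 0 0 0 0.005 0")

```text
t: 20.72
tool_pos: [526.2, -246.5, 343.3]
tool_rot: [-3.142, -0.002, 2.823]
force: [0.5, 0.7, -1.4]
width: 14.8
grasp_force: 58.8
```

Request:
servo_tool(series="-0.02 -0.024 0 0 0 0.005 0;-0.021 -0.024 0 0 0 0.005 0;-0.021 -0.024 0 0 0 0.005 0;-0.021 -0.024 0 0 0 0.005 0;-0.021 -0.024 0 0 0 0.005 0;-0.021 -0.024 0 0 0 0.005 0;-0.022 -0.024 0 0 0 0.005 0;-0.022 -0.023 0 0 0 0.005 0;-0.021 -0.023 0 0 0 0.005 0;-0.022 -0.024 0 0 0 0.005 0")

```text
t: 21.55
tool_pos: [555.2, -319.8, 344.7]
tool_rot: [-3.141, -0.0, 2.746]
force: [-0.2, -0.1, -0.6]
width: 14.5
grasp_force: 58.8
```

```bash
python3 - <<'E'
from h import *
s=sense();print(s['tool_pos'],s['tool_rot'],s['width'])
camera('wrist');r=R.from_euler('xyz',s['tool_rot'])
for l,z in(('pin_tip',103),('pin',28),('pin_grip',0)): print(l,proj(cam('wrist',s),s['tool_pos']+r.apply([0,0,z])),[(np.round(d['pixel'],1),round(d['conf'],2)) for d in pinpoint('wrist',l)])
plan([((555.15,-318.9,194),fwd(-.395),14),((555.15,-318.9,189.5),fwd(-.395),4),((555.15,-318.9,189.5),fwd(-.395),2)],0)
E
```

```text
[ 555.22999966 -319.77452421  344.66871677] [-3.14085348e+00 -3.24202351e-04  2.74591292e+00] 14.524412713550898
pin_tip [256.29024174 194.96772445] [(array([221.7,  53.7]), 0.9), (array([259.1, 194.1]), 0.82), (array([208.1,  74.3]), 0.63)]
pin [255.74084185 234.45683142] [(array([197.2, 141.3]), 0.93), (array([159.8,  14. ]), 0.82), (array([254.8, 230.3]), 0.62)]
pin_grip [255.39066363 259.61712421] [(array([191.6, 163.7]), 0.9), (array([258.5, 257.4]), 0.8)]
0 0 0.043 0 0 0 0;0 0 0.043 0 0 0 0;0 0 0.043 0 0 0 0;0 0 0.043 0 0 0 0;0 0 0.043 0 0 0 0;0 0 0.043 0 0 0 0;0 0 0.043 0 0 0 0;0 0 0.043 0 0 0 0;0 0 0.043 0 0 0 0;0 0 0.043 0 0 0 0
0 0.001 0.043 0 0 0 0;0 0 0.043 0 0 0 0;0 0.001 0.043 0 0 0 0;-0.001 0 0.043 0 -0.001 0 0;0 0 0.004 0 0 0 0;0 0 0.005 0 0 0 0;0 0 0.004 0 0 0 0;0 0 0.005 0 0 0 0;0 0 0 0 0 0 0;0 0 0 0 0 0 0
end [ 555.2 -318.9  189.4]
```

Request:
servo_tool(series="0 0.001 0.043 0 0 0 0;0 0.001 0.043 0 0 0 0;0 0 0.043 0 0 0 0;0 0 0.043 0 0 0 0;0 0 0.043 0 0 0 0;0 0 0.043 0 0 0 0;0 0 0.043 0 0 0 0;0 0 0.043 0 0 0 0;0 0 0.043 0 0 0 0;0 0 0.043 0 0 0 0")

```text
t: 22.58
tool_pos: [555.0, -318.1, 237.1]
tool_rot: [-3.141, 0.0, 2.747]
force: [-1.9, -0.7, 0.3]
width: 14.1
grasp_force: 58.8
```

Request:
servo_tool(series="0 0 0.043 0 0 0 0;0 0 0.043 0 0 0 0;0 0 0.043 0 0 0 0;0 0 0.035 0 0 0 0;0 0 0.004 0 0 0 0;0 0 0 0 0 0 0;0 0 0 0 0 0 0;0 0 0 0 0 0 0;0 0 0 0 0 0 0;0 0 0 0 0 0 0")

```text
t: 23.42
tool_pos: [555.4, -318.8, 195.8]
tool_rot: [-3.141, 0.001, 2.747]
force: [-0.5, -1.1, -0.7]
width: 14.5
grasp_force: 58.8
```

```bash
python3 - <<'E'
from h import *
np.set_printoptions(precision=2,suppress=True)
s=sense();print(s['tool_pos'],s['tool_rot'],s['force'],s['wrist_torque'])
E
```

```text
[ 555.35 -318.78  195.82] [-3.14  0.    2.75] [-0.52 -1.14 -0.67] [-0.06  0.04 -0.01]
```

Request:
servo_tool(series="0 0 0.005 0 0 0 0;0 0 0.005 0 0 0 0;0 0 0.005 0 0 0 0;0 0 0.004 0 0 0 0;0 0 0.004 0 0 0 0;0 0 0 0 0 0 0;0 0 0 0 0 0 0;0 0 0 0 0 0 0;0 0 0 0 0 0 0;0 0 0 0 0 0 0")

```text
t: 24.25
tool_pos: [555.1, -318.7, 190.1]
tool_rot: [-3.141, 0.0, 2.747]
force: [-1.1, 0.4, 6.3]
width: 15.0
grasp_force: 59.6
```

The pin is seated (same height and load as when it was taken). Release and retreat upward.

```bash
cat > lid.py <<'E'
from h import *
ez=np.array([0,0,1.]); C0=np.array([643,167.5,0]); HX=106; Y=3
def W(x,z): return C0+x*ex+Y*ey+z*ez
def tau(t): return np.radians(np.interp(t,[.25,1.35],[62,45]))
def pose(t,w=11,ins=14,gap=0):
    T=tau(t); a=np.array([np.sin(T),-np.cos(T)]); u=-np.array([np.cos(T),np.sin(T)])
    d=np.array([-np.cos(t),np.sin(t)]); nn=np.array([-np.sin(t),-np.cos(t)]); H=np.array([HX,130.])
    p=H+185*d+3*nn-(19-ins)*a+w*u if t<np.pi/2-T else H+(185-ins)*d+4*nn-19*a+w*u
    p=p+nn*gap
    return W(*p),fwd(YAW,T)
E
python3 - <<'E'
from lid import *
np.set_printoptions(precision=1,suppress=True)
for t in(.25,.5,.9,1.3): print(t,pose(t)[0],np.degrees(tau(t)))
p,r=pose(.25); pre=p-70*ex-12*ez
s0=(np.array([555.1,-318.8,190]),fwd(-.395))
plan([((555.1,-318.8,190),fwd(-.395),6,.6),((555.1,-318.8,290),fwd(-.395),8,.6),((525,-230,345),fwd(-.3),6,0),((455,0,330),fwd(.1,.4),10,0),(pre+100*ez,r,10,0),(pre,r,10,0)],0,s0)
print(pre)
E
```

```text
0.25 [567.  132.7 165.5] 62.0
0.5 [581.  139.8 209.4] 58.13636363636364
0.9 [619.2 158.9 264.5] 51.95454545454545
1.3 [673.  185.9 299.1] 45.77272727272727
0 0 0 0 0 0 0.6;0 0 0 0 0 0 0.6;0 0 0 0 0 0 0.6;0 0 0 0 0 0 0.6;0 0 0 0 0 0 0.6;0 0 0 0 0 0 0.6;0 0 -0.05 0 0 0 0.6;0 0 -0.05 0 0 0 0.6;0 0 -0.05 0 0 0 0.6;0 0 -0.05 0 0 0 0.6
0 0 -0.05 0 0 0 0.6;0 0 -0.05 0 0 0 0.6;0 0 -0.05 0 0 0 0.6;0 0 -0.05 0 0 0 0.6;0.041 0.047 -0.037 0 0 -0.01 0;0.041 0.048 -0.037 0 0 -0.01 0;0.04 0.048 -0.036 0 0 -0.01 0;0.039 0.049 -0.037 0 0 -0.01 0;0.038 0.049 -0.036 0 0 -0.01 0;0.038 0.05 -0.037 0 0 -0.01 0
0.054 0.08 0.006 -0.005 -0.025 -0.025 0;0.051 0.082 0.005 -0.005 -0.025 -0.025 0;0.048 0.083 0.003 -0.005 -0.025 -0.025 0;0.045 0.085 0.002 -0.005 -0.025 -0.025 0;0.041 0.087 0.001 -0.005 -0.025 -0.025 0;0.038 0.089 0 -0.005 -0.025 -0.025 0;0.034 0.09 0 -0.005 -0.025 -0.025 0;0.031 0.091 -0.001 -0.005 -0.025 -0.026 0;0.027 0.092 -0.002 -0.006 -0.026 -0.025 0;0.024 0.094 -0.001 -0.005 -0.025 -0.026 0
-0.01 0.038 0.037 -0.016 -0.043 -0.017 0;-0.008 0.037 0.039 -0.016 -0.043 -0.017 0;-0.007 0.036 0.04 -0.016 -0.043 -0.018 0;-0.005 0.035 0.042 -0.016 -0.043 -0.017 0;-0.003 0.034 0.043 -0.016 -0.043 -0.018 0;-0.001 0.032 0.044 -0.016 -0.043 -0.017 0;0.001 0.031 0.045 -0.016 -0.043 -0.018 0;0.003 0.03 0.045 -0.016 -0.043 -0.017 0;0.006 0.029 0.045 -0.016 -0.043 -0.018 0;0.008 0.029 0.046 -0.016 -0.043 -0.017 0
0.035 0 0.019 0 0 0 0;0.035 0 0.019 0 0 0 0;0.035 0 0.019 0 0 0 0;0.035 0 0.019 0 0 0 0;0.036 0 0.019 0 0 0 0;0.035 0 0.019 0 0 0 0;0.036 0 0.018 0 0 0 0;0.035 0 0.019 0 0 0 0;0.036 0 0.018 0 0 0 0;0.035 0 0.019 0 0 0 0
end [504.4 101.4 153.5]
[504.4 101.3 153.5]
```

Request:
servo_tool(series="0 0 0 0 0 0 0.6;0 0 0 0 0 0 0.6;0 0 0 0 0 0 0.6;0 0 0 0 0 0 0.6;0 0 0 0 0 0 0.6;0 0 0 0 0 0 0.6;0 0 -0.05 0 0 0 0.6;0 0 -0.05 0 0 0 0.6;0 0 -0.05 0 0 0 0.6;0 0 -0.05 0 0 0 0.6")

```text
t: 25.08
tool_pos: [555.0, -318.6, 239.9]
tool_rot: [-3.141, -0.001, 2.747]
force: [0.1, -0.7, 0.2]
width: 50.9
grasp_force: 0.0
```

Request:
servo_tool(series="0 0 -0.05 0 0 0 0.6;0 0 -0.05 0 0 0 0.6;0 0 -0.05 0 0 0 0.6;0 0 -0.05 0 0 0 0.6;0.041 0.047 -0.037 0 0 -0.01 0;0.041 0.048 -0.037 0 0 -0.01 0;0.04 0.048 -0.036 0 0 -0.01 0;0.039 0.049 -0.037 0 0 -0.01 0;0.038 0.049 -0.036 0 0 -0.01 0;0.038 0.05 -0.037 0 0 -0.01 0")

```text
t: 25.92
tool_pos: [524.2, -227.6, 345.4]
tool_rot: [-3.141, -0.0, 2.843]
force: [-1.0, -0.1, -0.7]
width: 0.1
grasp_force: 0.0
```

Request:
servo_tool(series="0.054 0.08 0.006 -0.005 -0.025 -0.025 0;0.051 0.082 0.005 -0.005 -0.025 -0.025 0;0.048 0.083 0.003 -0.005 -0.025 -0.025 0;0.045 0.085 0.002 -0.005 -0.025 -0.025 0;0.041 0.087 0.001 -0.005 -0.025 -0.025 0;0.038 0.089 0 -0.005 -0.025 -0.025 0;0.034 0.09 0 -0.005 -0.025 -0.025 0;0.031 0.091 -0.001 -0.005 -0.025 -0.026 0;0.027 0.092 -0.002 -0.006 -0.026 -0.025 0;0.024 0.094 -0.001 -0.005 -0.025 -0.026 0")

```text
t: 26.75
tool_pos: [453.6, 2.2, 329.6]
tool_rot: [-3.14, 0.402, -3.037]
force: [0.2, 0.6, -0.4]
width: 0.2
grasp_force: 0.0
```

Request:
servo_tool(series="-0.01 0.038 0.037 -0.016 -0.043 -0.017 0;-0.008 0.037 0.039 -0.016 -0.043 -0.017 0;-0.007 0.036 0.04 -0.016 -0.043 -0.018 0;-0.005 0.035 0.042 -0.016 -0.043 -0.017 0;-0.003 0.034 0.043 -0.016 -0.043 -0.018 0;-0.001 0.032 0.044 -0.016 -0.043 -0.017 0;0.001 0.031 0.045 -0.016 -0.043 -0.018 0;0.003 0.03 0.045 -0.016 -0.043 -0.017 0;0.006 0.029 0.045 -0.016 -0.043 -0.018 0;0.008 0.029 0.046 -0.016 -0.043 -0.017 0")

```text
t: 27.58
tool_pos: [518.2, 95.6, 278.4]
tool_rot: [3.138, 1.061, -2.663]
force: [1.3, -0.3, -0.2]
width: -0.1
grasp_force: 0.0
```

```bash
python3 - <<'E'
from lid import *
np.set_printoptions(precision=2,suppress=True)
s=sense();print(s['tool_pos'],s['tool_rot'],s['q'],s['force'])
for c in('scene','top','wrist'):
  save('x_'+c,camera(c))
  for l in('lid_lip','pin'): print(c,l,[(np.round(d['pixel'],1),round(d['conf'],2)) for d in pinpoint(c,l)])
l=pose(.25)[0]; H=W(HX,130); E=H+185*(-np.cos(.25)*ex+np.sin(.25)*ez)-3*ez
print('lip exp',E,[proj(cam(c),E) for c in('scene','top','wrist')])
E
```

```text
[518.18  95.61 278.4 ] [ 3.14  1.06 -2.66] [-0.33 -0.33 -1.03 -0.01  0.69 -0.47] [ 1.25 -0.26 -0.17]
scene lid_lip []
scene pin [(array([140.9, 316.1]), 0.72), (array([105. , 271.6]), 0.66), (array([172.1, 280. ]), 0.59)]
top lid_lip [(array([191.3, 169.6]), 0.9)]
top pin [(array([119.9, 245. ]), 0.67), (array([367.4, 262. ]), 0.63), (array([375.4, 208. ]), 0.58), (array([360. , 184.1]), 0.42), (array([193.8, 168.9]), 0.28)]
wrist lid_lip [(array([265.4, 132.5]), 0.82)]
wrist pin []
lip exp [576.18 137.34 172.77] [array([303.74, 161.55]), array([192.06, 169.69]), array([267.84, 130.15])]
```

The pin is back in its fork (scene (172,280), top (360,184), as at the start). Joint 3 is at its limit with this flat tool pose, so I'll use a 45° tool.

```bash
sed -i 's/\[62,45\]/[45,45]/' lid.py; python3 - <<'E'
from lid import *
np.set_printoptions(precision=1,suppress=True)
p,r=pose(.25); a=r.apply([0,0,1]);u=r.apply([1,0,0]); print(p,a,u)
plan([(p+12*u-45*a+0*ez,r,10)],0)
E
```

```text
[565.4 131.9 168.6] [ 0.6  0.3 -0.7] [-0.6 -0.3 -0.7]
0.025 0.004 0.023 0.001 0.017 0 0;0.024 0.004 0.024 0.001 0.017 0 0;0.023 0.004 0.025 0.001 0.017 0 0;0.023 0.004 0.025 0.001 0.017 0 0;0.022 0.004 0.026 0.001 0.017 0 0;0.021 0.004 0.026 0.001 0.017 0 0;0.02 0.004 0.027 0.001 0.017 0 0;0.02 0.005 0.028 0.001 0.017 0 0;0.019 0.004 0.028 0.001 0.017 0 0;0.018 0.005 0.028 0.001 0.017 0.001 0
end [529.3 113.8 192. ]
```

Request:
servo_tool(series="0.025 0.004 0.023 0.001 0.017 0 0;0.024 0.004 0.024 0.001 0.017 0 0;0.023 0.004 0.025 0.001 0.017 0 0;0.023 0.004 0.025 0.001 0.017 0 0;0.022 0.004 0.026 0.001 0.017 0 0;0.021 0.004 0.026 0.001 0.017 0 0;0.02 0.004 0.027 0.001 0.017 0 0;0.02 0.005 0.028 0.001 0.017 0 0;0.019 0.004 0.028 0.001 0.017 0 0;0.018 0.005 0.028 0.001 0.017 0.001 0")

```text
t: 28.87
tool_pos: [529.8, 113.6, 191.7]
tool_rot: [-3.141, 0.784, -2.677]
force: [-0.6, -0.7, -0.4]
width: -0.3
grasp_force: 0.0
```

```bash
python3 - <<'E'
from lid import *
np.set_printoptions(precision=2,suppress=True)
s=sense();print(s['tool_pos'],s['tool_rot'],s['q'],s['force'])
p,r=pose(.25); a=r.apply([0,0,1]);u=r.apply([1,0,0])
plan([(p+12*u-45*a,r,10)],0)
save('w7',camera('wrist'))
E=W(HX,130)+185*(-np.cos(.25)*ex+np.sin(.25)*ez)-3*ez
print(proj(cam('wrist',s),E),[(d['pixel'],d['conf']) for d in pinpoint('wrist','lid_lip')])
E
```

```text
[529.83 113.57 191.65] [-3.14  0.78 -2.68] [-0.16 -0.15 -0.92  0.12  0.42 -0.47] [-0.56 -0.7  -0.35]
0 0 0 0 0 0 0;0 0 0 0 0 0 0;0 0 0 0 0 0 0;0 0 0 0 0 0 0;0 0 0 0 0 0 0;0 0 0 0 0 0 0;0 0 0 0 0 0 0;0 0.001 -0.001 0 0 0 0;0 0 0 0 -0.001 0 0;0 0.001 -0.001 -0.001 0 0 0
end [529.3 113.9 192. ]
[257.12 251.03] []
```

Request:
servo_tool(series="0 0 0.018 0 0 0 0;0 0 0.018 0 0 0 0;0 0 0.018 0 0 0 0;0 0 0.018 0 0 0 0;0 0 0.018 0 0 0 0;0 0 0.018 0 0 0 0;0 0 0.018 0 0 0 0;0 0 0.018 0 0 0 0;0 0 0.018 0 0 0 0;0 0 0.018 0 0 0 0")

```text
t: 29.8
tool_pos: [558.8, 127.9, 160.1]
tool_rot: [-3.141, 0.786, -2.677]
force: [0.5, -0.3, -0.5]
width: -0.1
grasp_force: 0.0
```

```bash
python3 - <<'E'
from lid import *
np.set_printoptions(precision=2,suppress=True)
s=sense();print(s['tool_pos'],s['q'],s['force'])
for c in('scene','top'):
  save('y_'+c,camera(c));print(c,[(np.round(d['pixel'],1),round(d['conf'],2)) for d in pinpoint(c,'lid_lip')])
a=cv2.resize(cv2.imread('pics/y_scene.png')[100:250,220:420],None,fx=4,fy=4,interpolation=cv2.INTER_CUBIC);cv2.imwrite('pics/ysc.png',a)
wps=[pose(t)+(4,) for t in(.35,.45,.55,.65,.75)]
plan(wps,0)
E
```

```text
[558.84 127.85 160.11] [-0.11 -0.03 -0.93 -0.02  0.39 -0.43] [ 0.48 -0.31 -0.54]
scene [(array([304.8, 161.7]), 0.78), (array([201.4, 215. ]), 0.51), (array([173.8, 279. ]), 0.34)]
top [(array([196.1, 169.3]), 0.9), (array([363.3, 186.4]), 0.34)]
-0.028 0.001 -0.009 0 0 0 0;-0.028 0 -0.009 0 0 0 0;-0.028 0.001 -0.009 0 0 0 0;-0.028 0 -0.01 0 0 0 0;-0.017 0 -0.007 0 0 0 0;-0.017 0 -0.007 0 0 0 0;-0.017 0 -0.007 0 0 0 0;-0.017 0 -0.008 0 0 0 0;-0.018 0 -0.005 0 0 0 0;-0.017 0 -0.006 0 0 0 0
-0.018 0 -0.005 0 0 0 0;-0.017 0 -0.006 0 0 0 0;-0.018 0 -0.004 0 0 0 0;-0.018 0 -0.004 0 0 0 0;-0.018 0 -0.003 0 0 0 0;-0.019 0 -0.004 0 0 0 0;-0.018 0 -0.002 0 0 0 0;-0.018 0 -0.002 0 0 0 0;-0.019 0 -0.002 0 0 0 0;-0.018 0 -0.001 0 0 0 0
end [603.4 150.9 249.6]
```

View pics/ysc.png

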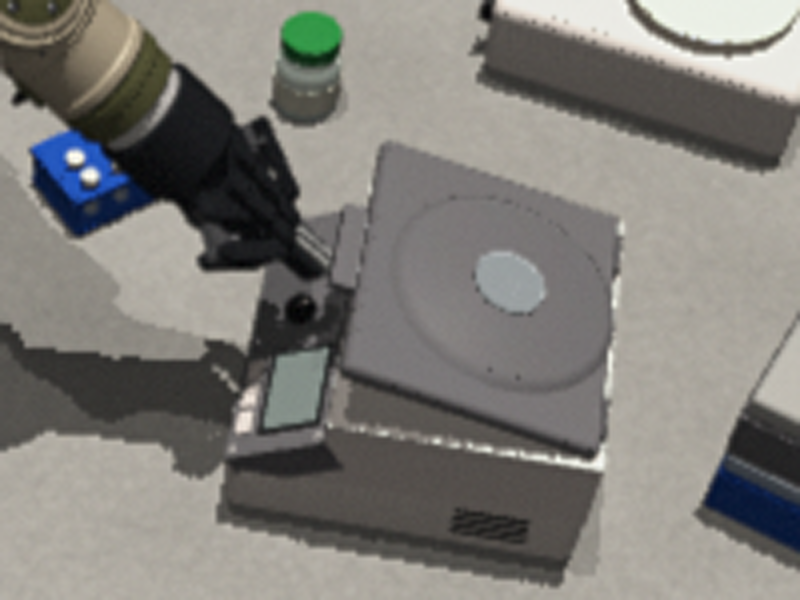

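The lid is ajar; the closed fingertips (crop ~(318,268)) are just in front of and below the lip (~(345,250)). Swinging it up.

Request:
servo_tool(series="-0.028 0.001 -0.009 0 0 0 0;-0.028 0 -0.009 0 0 0 0;-0.028 0.001 -0.009 0 0 0 0;-0.028 0 -0.01 0 0 0 0;-0.017 0 -0.007 0 0 0 0;-0.017 0 -0.007 0 0 0 0;-0.017 0 -0.007 0 0 0 0;-0.017 0 -0.008 0 0 0 0;-0.018 0 -0.005 0 0 0 0;-0.017 0 -0.006 0 0 0 0")

```text
t: 30.83
tool_pos: [579.1, 139.2, 211.7]
tool_rot: [3.141, 0.783, -2.678]
force: [-4.9, -1.6, -1.1]
width: -0.4
grasp_force: 2.2
```

```bash
cat > chk.py <<'E'
from lid import *
np.set_printoptions(precision=1,suppress=True)
s=sense();print(s['t'],s['tool_pos'],s['q'],s['force'])
S,T=cam('scene'),cam('top');H=W(HX,130);D={}
for c in('scene','top'):
  camera(c);D[c]=[(np.round(d['pixel'],1),round(d['conf'],2)) for d in pinpoint(c,'lid_lip')];print(c,D[c])
for t in np.arange(.25,1.4,.1):
  E=H+185*(-np.cos(t)*ex+np.sin(t)*ez)+3*(-np.sin(t)*ex-np.cos(t)*ez);print('%.2f'%t,proj(S,E),proj(T,E))
E
python3 chk.py
```

```text
30.8333 [579.1 139.2 211.7] [-0.1 -0.1 -0.8  0.1  0.4 -0.4] [-4.9 -1.6 -1.1]
scene [(array([311.3, 153.1]), 0.92)]
top [(array([187.3, 160.9]), 0.72)]
0.25 [303.5 161.5] [192.2 169.9]
0.35 [306.  157.3] [190.4 166.8]
0.45 [309.2 153.3] [188.2 163. ]
0.55 [313.2 149.5] [185.8 158.5]
0.65 [317.8 146. ] [183.1 153.4]
0.75 [323.1 142.9] [180.1 147.7]
0.85 [329.  140.1] [177.  141.5]
0.95 [335.5 137.7] [173.6 134.9]
1.05 [342.5 135.7] [170.1 127.9]
1.15 [349.9 134.3] [166.5 120.7]
1.25 [357.7 133.4] [162.8 113.2]
1.35 [365.6 133. ] [159.2 105.8]
```

Request:
servo_tool(series="-0.018 0 -0.005 0 0 0 0;-0.017 0 -0.006 0 0 0 0;-0.018 0 -0.004 0 0 0 0;-0.018 0 -0.004 0 0 0 0;-0.018 0 -0.003 0 0 0 0;-0.019 0 -0.004 0 0 0 0;-0.018 0 -0.002 0 0 0 0;-0.018 0 -0.002 0 0 0 0;-0.019 0 -0.002 0 0 0 0;-0.018 0 -0.001 0 0 0 0")

```text
t: 31.87
tool_pos: [603.7, 151.1, 250.3]
tool_rot: [-3.141, 0.786, -2.677]
force: [-4.3, 1.2, -1.8]
width: 0.4
grasp_force: 1.6
```

```bash
python3 chk.py|head -3; python3 - <<'E'
from lid import *
plan([pose(t)+(4,) for t in(.85,.95,1.05,1.15,1.25)],0)
E
```

```text
31.8667 [603.7 151.1 250.3] [-0.  -0.1 -0.7  0.2  0.4 -0.4] [-4.3  1.2 -1.8]
scene [(array([323.3, 142.4]), 0.58)]
top [(array([182.3, 149.7]), 0.96)]
-0.015 0.001 0 0 0 0 0;-0.015 0.001 0.001 0 0.001 0 0;-0.014 0.001 0 -0.001 0 0 0;-0.015 0 0.001 0 0.001 0.001 0;-0.017 0 0.002 0 0 0 0;-0.017 0 0.001 0 0 0 0;-0.017 0 0.002 0 0 0 0;-0.017 0.001 0.001 0 0 0 0;-0.017 0 0.003 0 0 0 0;-0.017 0 0.003 0 0 0 0
-0.017 0 0.004 0 0 0 0;-0.016 0 0.003 0 0 0 0;-0.016 0 0.005 0 0 0 0;-0.017 0 0.005 0 0 0 0;-0.016 0 0.005 0 0 0 0;-0.017 0 0.005 0 0 0 0;-0.016 0 0.006 0 0 0 0;-0.016 0 0.007 0 0 0 0;-0.015 0 0.006 0 0 0 0;-0.016 0 0.007 0 0 0 0
end [665.9 182.4 296.7]
```

Request:
servo_tool(series="-0.015 0.001 0 0 0 0 0;-0.015 0.001 0.001 0 0 0 0;-0.014 0.001 0 0 0 0 0;-0.015 0 0.001 0 0 0 0;-0.017 0 0.002 0 0 0 0;-0.017 0 0.001 0 0 0 0;-0.017 0 0.002 0 0 0 0;-0.017 0.001 0.001 0 0 0 0;-0.017 0 0.003 0 0 0 0;-0.017 0 0.003 0 0 0 0")

```text
t: 32.9
tool_pos: [631.1, 165.8, 276.2]
tool_rot: [-3.141, 0.786, -2.677]
force: [-1.5, -2.2, -0.9]
width: 0.1
grasp_force: 1.6
```

Request:
servo_tool(series="-0.017 0 0.004 0 0 0 0;-0.016 0 0.003 0 0 0 0;-0.016 0 0.005 0 0 0 0;-0.017 0 0.005 0 0 0 0;-0.016 0 0.005 0 0 0 0;-0.017 0 0.005 0 0 0 0;-0.016 0 0.006 0 0 0 0;-0.016 0 0.007 0 0 0 0;-0.015 0 0.006 0 0 0 0;-0.016 0 0.007 0 0 0 0")

```text
t: 33.73
tool_pos: [664.9, 183.1, 295.4]
tool_rot: [-3.141, 0.786, -2.677]
force: [-4.5, 0.5, -0.1]
width: 0.0
grasp_force: 1.5
```

```bash
python3 chk.py|head -3; python3 - <<'E'
from lid import *
plan([pose(1.3)[:2]+(3,),pose(1.33)[:2]+(3,)],0)
E
```

```text
33.7333 [664.9 183.1 295.4] [ 0.   0.  -0.5  0.3  0.3 -0.3] [-4.5  0.5 -0.1]
scene [(array([355.3, 135.6]), 0.67)]
top [(array([165.5, 112.8]), 0.92)]
-0.011 -0.001 0.005 0 0 0 0;-0.012 0 0.004 -0.001 0 0 0;-0.011 -0.001 0.005 0 0.001 0 0;-0.006 0 0.003 0 0 0 0;-0.006 0 0.003 0 0 0 0;-0.006 0 0.004 0 0 0 0;0 0 0 0 0 0 0;0 0 0 0 0 0 0;0 0 0 0 0 0 0;0 0 0 0 0 0 0
end [677.6 188.1 300.7]
```

Request:
servo_tool(series="-0.011 0 0.005 0 0 0 0;-0.011 0 0.005 0 0 0 0;-0.011 0 0.005 0 0 0 0;0 0 0 0 0 0 0;0 0 0 0 0 0 0;0 0 0 0 0 0 0;0 0 0 0 0 0 0;0 0 0 0 0 0 0;0 0 0 0 0 0 0;0 0 0 0 0 0 0")

```text
t: 34.77
tool_pos: [672.4, 186.4, 298.6]
tool_rot: [-3.141, 0.786, -2.677]
force: [0.3, -1.0, 0.6]
width: -0.4
grasp_force: 0.0
```

Request:
servo_tool(series="-0.006 0 0.003 0 0 0 0;-0.006 0 0.003 0 0 0 0;0 0 0 0 0 0 0;0 0 0 0 0 0 0;0 0 0 0 0 0 0;0 0 0 0 0 0 0;0 0 0 0 0 0 0;0 0 0 0 0 0 0;0 0 0 0 0 0 0;0 0 0 0 0 0 0")

```text
t: 35.6
tool_pos: [675.1, 187.8, 299.4]
tool_rot: [-3.141, 0.786, -2.677]
force: [-1.7, 0.0, 0.4]
width: 0.2
grasp_force: 0.8
```

```bash
python3 chk.py|head -3
```

```text
35.6 [675.1 187.8 299.4] [ 0.   0.  -0.5  0.3  0.3 -0.3] [-1.7  0.   0.4]
scene [(array([363.2, 136.1]), 0.65)]
top [(array([161.7, 111.8]), 0.84)]
```

Request:
servo_tool(series="-0.006 0 0.003 0 0 0 0;-0.006 0 0.003 0 0 0 0;0 0 0 0 0 0 0;0 0 0 0 0 0 0;0 0 0 0 0 0 0;0 0 0 0 0 0 0;0 0 0 0 0 0 0;0 0 0 0 0 0 0;0 0 0 0 0 0 0;0 0 0 0 0 0 0")

```text
t: 36.63
tool_pos: [678.0, 189.3, 300.5]
tool_rot: [-3.141, 0.786, -2.677]
force: [-1.0, -0.5, -1.0]
width: -0.0
grasp_force: 0.4
```

Request:
servo_tool(series="-0.006 0 0.003 0 0 0 0;-0.006 0 0.003 0 0 0 0;0 0 0 0 0 0 0;0 0 0 0 0 0 0;0 0 0 0 0 0 0;0 0 0 0 0 0 0;0 0 0 0 0 0 0;0 0 0 0 0 0 0;0 0 0 0 0 0 0;0 0 0 0 0 0 0")

```text
t: 37.47
tool_pos: [680.8, 190.6, 301.5]
tool_rot: [-3.141, 0.786, -2.677]
force: [-1.0, 0.1, -1.6]
width: -0.2
grasp_force: 0.7
```

```bash
python3 chk.py|head -3; python3 - <<'E'
from lid import *
s=sense();r=R.from_euler('xyz',s['tool_rot'])
plan([(s['tool_pos']-80*ex,r,6),(s['tool_pos']-150*ex+20*ez,r,4)],0)
E
```

```text
37.4667 [680.8 190.6 301.5] [ 0.   0.  -0.4  0.3  0.3 -0.3] [-1.   0.1 -1.6]
scene [(array([298.8, 162.9]), 0.74), (array([365.9, 135.4]), 0.65), (array([172.8, 279.4]), 0.36), (array([289.4, 305.1]), 0.16)]
top [(array([332. , 168.6]), 0.7), (array([160.2, 107.1]), 0.65)]
0.038 0 -0.038 0 0 0 0;0.038 0 -0.038 0 0 0 0;0.038 0 -0.038 0 0 0 0;0.037 0 -0.037 0 0 0 0;0.038 0 -0.038 0 0 0 0;0.037 0 -0.037 0 0 0 0;0.035 0 -0.064 0 0 0 0;0.036 0 -0.064 0 0 0 0;0.035 0 -0.063 0 0 0 0;0.036 -0.001 -0.064 0 0 0 0
end [546.7 123.2 321.4]
```

Request:
servo_tool(series="0.038 0 -0.038 0 0 0 0;0.038 0 -0.038 0 0 0 0;0.038 0 -0.038 0 0 0 0;0.037 0 -0.037 0 0 0 0;0.038 0 -0.038 0 0 0 0;0.037 0 -0.037 0 0 0 0;0.035 0 -0.064 0 0 0 0;0.036 0 -0.064 0 0 0 0;0.035 0 -0.063 0 0 0 0;0.036 0 -0.064 0 0 0 0")

```text
t: 38.5
tool_pos: [545.2, 123.0, 321.9]
tool_rot: [-3.14, 0.786, -2.677]
force: [-0.4, -0.8, -0.6]
width: 0.1
grasp_force: 0.0
```

Request:
servo_tool(series="0 0 0 0 0 0 0;0 0 0 0 0 0 0;0 0 0 0 0 0 0;0 0 0 0 0 0 0;0 0 0 0 0 0 0;0 0 0 0 0 0 0;0 0 0 0 0 0 0;0 0 0 0 0 0 0;0 0 0 0 0 0 0;0 0 0 0 0 0 0")

```text
t: 39.33
tool_pos: [546.6, 123.5, 321.4]
tool_rot: [-3.141, 0.785, -2.677]
force: [-0.3, 0.8, -0.3]
width: -0.3
grasp_force: 0.0
```

```bash
python3 chk.py; python3 - <<'E'
from h import *
for c in('scene','top'):
    for l in('pin','pin_grip','pin_tip'): print(c,l,[(np.round(d['pixel'],1),round(d['conf'],2)) for d in pinpoint(c,l)])
a=cv2.imread('pics/scene0.png').astype(int);b=camera('scene')[:,:,::-1].astype(int);d=np.abs(a-b).sum(2)
print('stand middle diff',d[255:320,150:195].mean(),'whole stand',d[245:360,110:250].mean())
E
```

```text
39.3333 [546.6 123.5 321.4] [-0.1 -0.2 -0.6  0.5  0.4 -0.4] [-0.3  0.8 -0.3]
scene [(array([366.1, 133.6]), 0.62)]
top [(array([160.4, 108.4]), 0.91)]
0.25 [303.5 161.5] [192.2 169.9]
0.35 [306.  157.3] [190.4 166.8]
0.45 [309.2 153.3] [188.2 163. ]
0.55 [313.2 149.5] [185.8 158.5]
0.65 [317.8 146. ] [183.1 153.4]
0.75 [323.1 142.9] [180.1 147.7]
0.85 [329.  140.1] [177.  141.5]
0.95 [335.5 137.7] [173.6 134.9]
1.05 [342.5 135.7] [170.1 127.9]
1.15 [349.9 134.3] [166.5 120.7]
1.25 [357.7 133.4] [162.8 113.2]
1.35 [365.6 133. ] [159.2 105.8]
scene pin [(array([105.1, 270.3]), 0.9), (array([144.7, 314.3]), 0.75), (array([175.8, 280.2]), 0.59)]
scene pin_grip [(array([295.7, 125.7]), 0.7), (array([ 94.4, 265.2]), 0.67), (array([170.8, 278. ]), 0.66), (array([144.3, 330. ]), 0.6)]
scene pin_tip [(array([141.3, 269.8]), 0.91), (array([136.6, 283.5]), 0.62)]
top pin [(array([367.5, 266. ]), 0.8), (array([375.2, 205.7]), 0.68), (array([359.2, 184.9]), 0.6), (array([159.7, 106.5]), 0.24)]
top pin_grip [(array([381.4, 197.4]), 0.8), (array([373.4, 274.4]), 0.7), (array([365.6, 176.2]), 0.5)]
top pin_tip [(array([119.3, 242.5]), 0.63), (array([357.3, 184. ]), 0.54), (array([346.3, 242.2]), 0.53), (array([359.8, 229.4]), 0.46)]
stand middle diff 9.487863247863247 whole stand 18.27633540372671
```

```bash
python3 -c "
from bench import env; print(env.sign_off())"
```

```text
the job is handed in; nothing more can be done
None
```

The job is handed in, but no verdict came back. The plunger was pressed until the lid sprang ajar (about 8 N felt, no forcing). Both fixed cameras put the lid at about 1.3 rad. The pin is back in its own fork, matching its starting place in the images, and the robot was clear of everything at about 39 s. Two look-alike pins that stood near the beaker at the start were lying down by 3.4 s; I don't think the arm touched them, but I didn't check.

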